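# Put the service cover back on the vacuum packer

### The job

The filter of the vacuum packer has been changed: pick up the loose metal service cover, hook its lower lip under the lower edge of the opening in the machine's sloping deck, and swing its top edge down gently, without letting it drop, until the cover lies flat on the deck. Then turn the black wing latch above the cover a quarter turn, fully home, so that its tongue points down over the cover. Leave the oil bottle and the old filter where they stand.

Things in the scene. Friction and masses are not known exactly. Their poses are not given: they have to be found in the camera images.
- deck: Sloping sheet-metal deck at the robot-facing end of a stainless vacuum packer fixed on the table; 330 mm wide, rising away from the robot at 18 deg. Origin: middle of the service opening's lower edge (the ledge), on the deck's top face, 130 mm above the table. x points up the slope, y across, z out of the deck. The deck spans x -50 to 185 mm; behind it a lid rises to 229 mm over the table.
- opening (a point): Centre of the service opening in the deck, level with the deck's top face, 48 mm up the slope from the ledge. The opening is 96 mm (x) by 132 mm (y); the sheet round it is 4 mm thick, with at least 15 mm of free space beneath. The pump shows inside. Axes as deck.
- cover: Cover: grey plate 115 (x) x 170 (y) x 4 mm, 0.25-0.5 kg, flat on the table, handle up. Origin: middle of its lip edge, on the plate's underside (11 mm above the table). x to the top edge, y along the width, z out. Flanges 11 mm deep stand under it (x 0 to 86, y -56 to 56 mm) and go into the opening. Shut: plate on the deck's face, origin and axes as deck's, up to 10 mm play in +x and +-y.
- cover_grip (a point): Centre of the cover's black bow handle, at (55, 0, 34) mm in cover, near its balance point; 45 mm above the table at the start. A straight bar along the cover's y, 14 mm wide in x, 12 mm thick in z, 90 mm long, on two end posts with 66 mm clear between them and 22 mm or more free under it. Same axes as the cover.
- cover_lip (a point): Middle of the tip of the cover's lip, on the lip's upper face, at (-14, 0, -8) mm in cover. The lip is a strip 3 mm thick and 112 mm wide at the foot of a web under the lip edge; it sticks out 14 mm past the plate's edge. It gets under the ledge only with the cover's top edge raised, about 10 to 30 deg from the deck. Shut, it has 4 mm of play below the sheet.
- cover_top (a point): Middle of the cover's top edge, on the plate's underside, at (115, 0, 0) mm in cover. Same axes as the cover.
- latch_grip (a point): Middle of the wing of the black quarter-turn latch above the opening, on its turning axis (parallel to the deck's z), at (152, 0, 28) mm in deck. The wing is an upright fin 44 mm long, 12 mm thick, 12 to 40 mm above the deck. Its own y axis runs along the fin to the tongue, a bar 12 mm wide reaching 47 mm from the axis, 7.5 to 12.5 mm above the deck.
- latch (a joint): Angle of the wing latch, rad. 0: unlocked, tongue along the deck's +y, clear of the cover (it starts within 0.22 of this). It grows counter-clockwise as seen from outside, facing the deck, to a stop at 1.57: locked, the tongue points down the slope over the cover's top edge. It turns stiffly (0.06 N m) and stays where it is left.
- oil: Amber bottle of pump oil, 64 mm diameter, 170 mm tall, origin under its base. To be left alone.
- old_filter: Used filter cartridge, upright, 64 mm diameter, 72 mm tall, origin under its base. To be left alone.

How it is judged (in metres and radians):
On the way, in this order (a step that is already met when the one before it is completed fails the run):
1. the cover's lip is hooked under the ledge while its top edge is still raised (lip tip at least 4 mm past the ledge and below the sheet, top edge over 8 mm up) (x of cover_lip in the frame of deck between -0.025 and -0.004 m and z of cover_lip in the frame of deck below -0.003 m and z of cover_top in the frame of deck above 0.008 m and y of cover_lip in the frame of deck between -0.03 and 0.03 m).
2. the top edge is swung down: the cover lies flat on the deck, the latch still unlocked (x of cover_lip in the frame of deck below -0.003 m and z of cover_lip in the frame of deck below -0.003 m and z of cover_top in the frame of deck below 0.0035 m and angle between the z axis of cover_top and the z axis of deck, either way round below 0.05 rad and value of joint latch below 0.8 rad), for 0.2 s.
At the end, for the whole second after the job is handed in: The cover lies at rest flat on the deck (its top edge within 3.5 mm of the deck's face, within 3 degrees of parallel, within 15 mm of the middle), its lip at least 3 mm under the ledge, and the latch is turned to at least 1.35 rad, its tongue over the cover's top edge (x of cover_lip in the frame of deck below -0.003 m and z of cover_lip in the frame of deck below -0.003 m and z of cover_top in the frame of deck below 0.0035 m and angle between the z axis of cover_top and the z axis of deck, either way round below 0.05 rad and y of cover_top in the frame of deck between -0.015 and 0.015 m and value of joint latch above 1.35 rad and linear speed of cover below 0.02 m/s); the robot touches nothing.
It fails at once if the cover is let drop onto the deck: near the opening it falls free of the fingers with its top edge over 8 mm up, or comes down over the last 20 mm at more than 2.5 rad/s (x of cover_lip in the frame of deck between -0.05 and 0.05 m and z of cover_lip in the frame of deck below 0.03 m and y of cover_lip in the frame of deck between -0.05 and 0.05 m and ((angular speed of cover above 2.5 rad/s and z of cover_top in the frame of deck below 0.02 m) or (angular speed of cover above 1 rad/s and z of cover_top in the frame of deck above 0.008 m and contact force between the fingers and cover below 0.1 N))).
It fails at once if the oil bottle or the old filter is moved by more than 30 mm (distance of any of oil, old_filter from where it was at the start of the episode above 0.03 m).
It also fails if it takes over 58 s, if anything falls off the work surface, if the arm or the gripper's body presses on something with over 40 N, if the wrist force passes 120 N, or if a joint passes its speed limit or range.

### The arm

A 7-joint arm with a two-finger parallel gripper is mounted at the origin on the work surface. World frame = base frame: x ahead of the robot, y to its left, z up, the work surface at z = 0. Lengths are in mm, angles in rad, forces in N, time in s.
With the tool pointing down it reaches from about 400 to 875 mm from the base axis. Payload 4.4 kg.
Tool frame: the origin (TCP) lies at the very end of the fingers, on their centre line; the grasp point (between the pads) lies 19 mm behind it; z points along the fingers, y is the direction in which the jaws open and shut (so a half turn about z gives the same grasp; the last joint's range is limited). The gripper opens to 85 mm and grips with 20 to 120 N. Pads are 22 mm wide; open, the fingers measure 114 mm over their backs; the gripper's body (76 mm by 85 mm) begins 54 mm behind the grasp point. The pads swing forward as they close: fully open they stand 13 mm farther back than shut.
Start: joints at [1.165, 0.628, 0.038, 1.517, -0.027, 0.996, -0.02], TCP at [216.673, -612.838, 211.213] pointing down, gripper open.
Joint ranges: [-3.06, 3.06], [-0.37, 2.12], [-1.25, 1.32], [0.18, 2.47], [-1.1, 4.24], [0.23, 1.98], [-2.94, 2.94]. Speed limits (rad/s): [2.57, 2.57, 3.14, 3.14, 3.14, 3.14, 3.14].

### API

Orientations are given as [roll, pitch, yaw] about the fixed x, y, z axes, in that order (R = Rz(yaw) Ry(pitch) Rx(roll)).
In Python, from cell import read_state, get_image, finish_job gives the robot as it stands.
- The arm moves only by the tool carry_out, never from a script. Its argument "series" is a list that holds one entry, the list of rows, each a list of 7 numbers: the shift along the tool's x, y, z in cm, then the turn, a rotation vector about the tool's x, y, z in rad, then the finger opening in cm, from 0 to 8.54. In form: [[[x, y, z, wx, wy, wz, grip], ...]]. A call has 1 to 5 rows; each row is the pose to reach, as a shift and turn from the pose commanded when the call began, along the tool's axes at that moment; what a row does not reach only later rows make up. A row lasts 1/12 s, in which the tool goes at most 41.7 mm and 7.16 degrees, less where a joint would pass 70% of its speed; a pose out of reach is approached as far as the arm can. A call with a gripper value outside its range is refused whole. The fingers move at their own pace and stop on an object; the grip force is fixed at half the most. Time passes only in rows, so rows that repeat a pose let the fingers close. It gives the time, the measured TCP pose, the force and the opening at its end, in the units of the state.
- read_state(): the state, without advancing time (a new reading comes with each control period).
- get_image(name): name is "scene" or "top"; returns a dict with "img" (400x640x3 uint8, blue, green, red), "z_map" (400x640 float32, mm along the optical axis (not along the pixel's ray), 0 where there is no reading), "mtx" (3x3 intrinsics, pixels), "dist" ([k1, k2, p1, p2, k3] as OpenCV has them; the pictures are not rectified), "T" (4x4, takes a point from camera to world coordinates). Camera axes: x right, y down, z forward; pixel columns grow to the right and rows downward; lengths in mm; the calibration is good to about 2 mm. A picture is of the moment at which its call begins.
- finish_job(): hands the job in, once; it reports no verdict.
The state is a dict: "clock": time; "qpos": joint angles; "qd": joint speeds; "tau": joint torques, N m; "eef_pos": TCP position; "tool_rot": TCP orientation; "force": force on the tool from outside, world axes, zero at the start; "torque": the same for the moment, N m; "width": finger opening in mm.
Only numpy, scipy, OpenCV 4.12 (cv2) and the standard library are available. Lean on these libraries where they do the work, as an engineer would, in place of code of your own. Each camera call takes 0.05 s, during which the arm holds its last target.

## Working session

There is one attempt and no reset: what is moved stays moved. The work goes in short steps, Python scripts to look and compute and a tool call to move; the robot and the scene stay as the last step left them, time stands still between calls to the robot, and variables do not carry over. Pictures are saved under pics/ and viewed, and the job is handed in when it is done.

Besides the shell and the picture viewer there is one more tool, called after "Emit:" as name(argument=value, ...) on one line, values as JSON. carry_out: Moves the arm, as the interface text tells. Its arguments: {"type":"object","properties":{"series":{"type":"array","items":{"type":"array","items":{"type":"array","items":{"type":"number"}}}}},"required":["series"]}

```bash
ls; mkdir -p pics; python3 - <<'E'
from cell import *
import cv2,numpy as np
print(read_state())
for n in("scene","top"):
    d=get_image(n);cv2.imwrite(f"pics/{n}0.png",d["img"]);np.savez(f"{n}0.npz",**d);print(n,d["mtx"],d["dist"],d["T"])
E
```

```text
pics
{'clock': 0.0, 'qpos': array([ 1.16520138,  0.62935118,  0.03842795,  1.51840081, -0.02703038,
        0.99631555, -0.02000594]), 'qd': array([ 5.13790120e-06, -9.85662656e-04, -2.00298083e-04, -3.80504533e-04,
        7.38743899e-04, -5.93092534e-04,  8.16609701e-04]), 'tau': array([-1.36157455e-04, -5.63412452e+01,  1.22622035e+00, -1.93450338e+01,
        1.10099983e-02,  1.06691674e-02, -3.23271586e-06]), 'eef_pos': array([ 216.45356891, -612.16941763,  210.27511953]), 'tool_rot': array([-3.13963493e+00, -6.71235259e-06,  3.39783055e-01]), 'force': array([ 1.17943778,  0.85746083, -0.01196085]), 'torque': array([ 0.04717983,  0.01370325, -0.04411185]), 'width': 85.83017269159153}
scene [[455.11864085   0.         323.57400968]
 [  0.         455.11864085 196.61037134]
 [  0.           0.           1.        ]] [-0.09386688  0.          0.          0.          0.        ] [[ 2.32731361e-01  5.28740342e-01 -8.16253493e-01  1.36650968e+03]
 [ 9.72540545e-01 -1.25664697e-01  1.95890972e-01 -3.24339808e+02]
 [ 1.00121130e-03 -8.39429589e-01 -5.43467536e-01  7.00292318e+02]
 [ 0.00000000e+00  0.00000000e+00  0.00000000e+00  1.00000000e+00]]
top [[480.89991209   0.         321.71031887]
 [  0.         480.89991209 209.77373619]
 [  0.           0.           1.        ]] [-0.10975953  0.          0.          0.          0.        ] [[ 4.74411645e-03 -9.97012480e-01  7.70947948e-02  4.37367322e+02]
 [-9.99960358e-01 -5.31078170e-03 -7.14688002e-03 -1.19178232e+02]
 [ 7.53496220e-03 -7.70578329e-02 -9.96998152e-01  1.28755110e+03]
 [ 0.00000000e+00  0.00000000e+00  0.00000000e+00  1.00000000e+00]]
```

View pics/scene0.png

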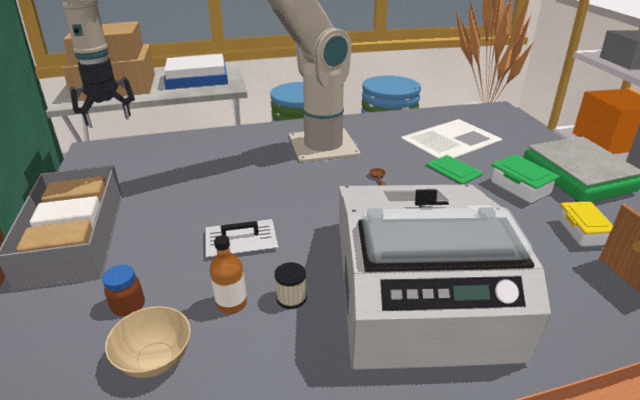

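View pics/top0.png

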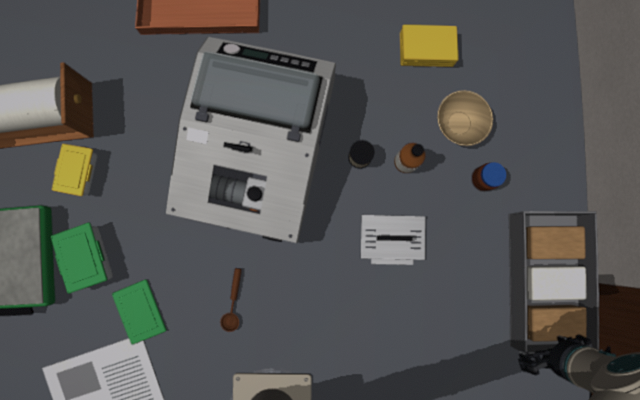

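The top view shows the deck opening at about (240,187), the latch at (238,147), and the cover at (393,238) with its lip towards the robot. The oil bottle is at (410,157) and the filter at (361,153). Next I'll measure them.

```bash
cat > h.py <<'E'
import numpy as np,cv2
from scipy.spatial.transform import Rotation as R
def cloud(d):
    h,w=d["z_map"].shape
    u,v=np.meshgrid(np.arange(w),np.arange(h))
    p=cv2.undistortPoints(np.stack([u,v],-1).reshape(-1,1,2).astype(np.float64),d["mtx"],d["dist"]).reshape(h,w,2)
    z=d["z_map"].astype(float)
    P=np.dstack([p[...,0]*z,p[...,1]*z,z,])
    T=d["T"]; W=P@T[:3,:3].T+T[:3,3]; W[z<=0]=np.nan
    return W
def proj(d,P):
    T=np.linalg.inv(d["T"]);r,_=cv2.Rodrigues(T[:3,:3])
    return cv2.projectPoints(np.asarray(P,float).reshape(-1,1,3),r,T[:3,3],d["mtx"],d["dist"])[0].reshape(-1,2)
E
python3 - <<'E'
from h import *
d=dict(np.load("top0.npz"));W=cloud(d)
np.set_printoptions(precision=1,suppress=True)
for u,v in [(300,300),(500,300),(370,230),(395,238),(410,250),(392,262),(180,205),(200,220),(290,200),(285,225),(240,147),(290,165),(200,160),(410,157),(361,153)]: print((u,v),W[v,u])
for n,(x0,x1,y0,y1) in dict(cov=(350,440,205,275),deck=(160,340,125,250)).items():
    im=d["img"][y0:y1,x0:x1]; s=8 if n=="cov" else 4
    cv2.imwrite(f"pics/z_{n}.png",cv2.resize(im,None,fx=s,fy=s,interpolation=cv2.INTER_CUBIC))
d=dict(np.load("scene0.npz"));
cv2.imwrite("pics/z_sc.png",cv2.resize(d["img"][180:300,190:460],None,fx=2.9,fy=2.9,interpolation=cv2.INTER_CUBIC))
E
```

```text
(300, 300) [296.4 -71.9   1.7]
(500, 300) [ 294.4 -612.7   -1.1]
(370, 230) [ 482.8 -256.8   12.5]
(395, 238) [ 461.1 -317.7   48.8]
(410, 250) [ 430.  -362.9   15.4]
(392, 262) [ 397.8 -317.2   -0.2]
(180, 205) [537.2 219.1 124.6]
(200, 220) [501.2 170.8 116. ]
(290, 200) [548.5 -51.7 147.6]
(285, 225) [489.8 -39.  126.7]
(240, 147) [662.   59.1 215.7]
(290, 165) [629.5 -52.  166.5]
(200, 160) [641.7 163.1 162.5]
(410, 157) [ 657.5 -343.   131.3]
(361, 153) [ 678.  -228.    72.2]
```

View pics/z_cov.png

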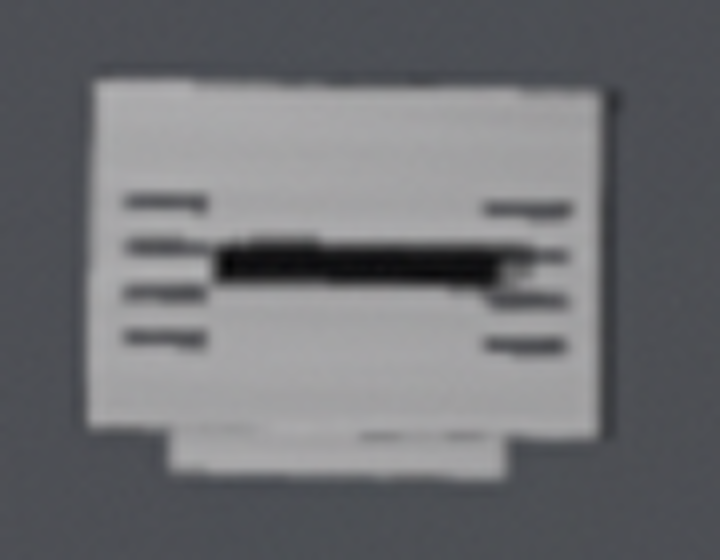

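View pics/z_deck.png

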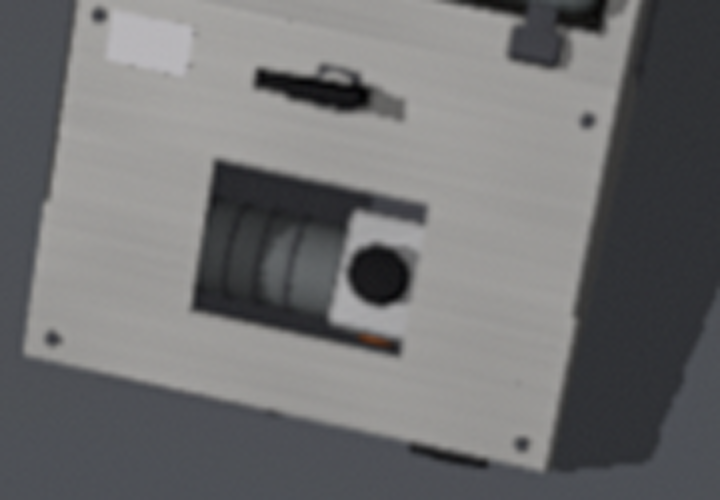

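View pics/z_sc.png

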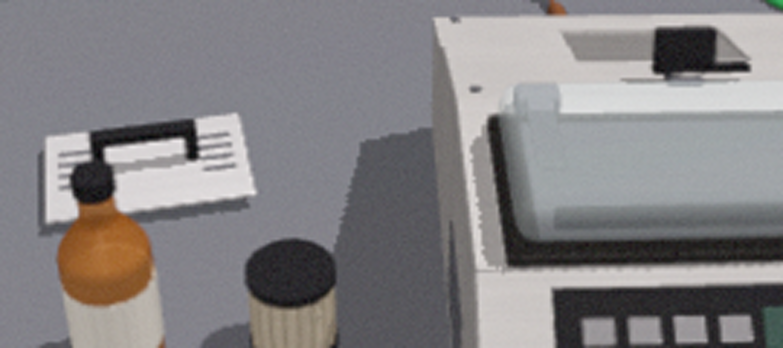

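```bash
cat > fit.py <<'E'
from h import *
from scipy.optimize import least_squares
np.set_printoptions(precision=2,suppress=True)
d=dict(np.load("top0.npz"));W=cloud(d)
def un(z,s,o): return (np.array(z,float)+.5)/s-.5+np.array(o)
g=cv2.cvtColor(d["img"],cv2.COLOR_BGR2GRAY)
def sub(c,w=3): return cv2.cornerSubPix(g,c.astype(np.float32).reshape(-1,1,2),(w,w),(-1,-1),(3,100,.001)).reshape(-1,2)
# cover
cz=un([(95,80),(600,92),(600,438),(88,428)],8,(350,205))
print("subpix shift",sub(cz)-cz)
C=np.array([(115,85,4),(115,-85,4),(0,-85,4),(0,85,4)])
def cov(p,P): return R.from_euler('z',p[2]).apply(P)+[p[0],p[1],11]
for c in (cz,sub(cz)):
    r=least_squares(lambda p:(proj(d,cov(p,C))-c).ravel(),[405,-318,0]); print("cover",r.x,r.fun)
    pc=r.x;print(" handle",cov(pc,[55,0,34]))
# deck
dz=un([(215,160),(428,207),(400,355),(193,310),(25,355),(545,470)],4,(160,125))
D=np.array([(96,66,0),(96,-66,0),(0,-66,0),(0,66,0),(-50,165,0),(-50,-165,0)])
S=np.radians(18)
def deck(p,P): return (R.from_euler('z',p[2])*R.from_euler('y',-S)).apply(P)+[p[0],p[1],130]
print("subpix shift",sub(dz)-dz)
for c in (dz,sub(dz)):
    r=least_squares(lambda p:(proj(d,deck(p,D))-c).ravel(),[530,60,-.2],loss='soft_l1'); print("deck",r.x,(proj(d,deck(r.x,D))-c).ravel())
    pd=r.x
    print(" latch",deck(pd,[152,0,28]), proj(d,deck(pd,[(152,0,28),(152,0,40),(152,47,12)])))
# plane check via depth
for n,d2 in(("top",d),("scene",dict(np.load("scene0.npz")))):
    W2=cloud(d2);Q=(R.from_euler('z',pd[2])*R.from_euler('y',-S)).inv().apply(W2.reshape(-1,3)-[pd[0],pd[1],130])
    m=(abs(Q[:,2])<12)&(Q[:,0]>-45)&(Q[:,0]<180)&(abs(Q[:,1])<160)&((abs(Q[:,1])>80)|(Q[:,0]<-5))
    A=np.c_[Q[m,:2],np.ones(m.sum())];k=np.linalg.lstsq(A,Q[m,2],rcond=None)[0];print(n,m.sum(),"plane in deck frame",k*[1000,1000,1])
    m=(Q[:,2]>20)&(Q[:,2]<43)&(abs(Q[:,0]-152)<40)&(abs(Q[:,1])<40)
    print(n,"fin pts",m.sum(),np.nanmedian(Q[m],0),Q[m].min(0),Q[m].max(0))
    Q=W2.reshape(-1,3);m=(Q[:,2]>38)&(Q[:,2]<60)&(abs(Q[:,0]-465)<40)&(abs(Q[:,1]+318)<60)
    print("handle pts",m.sum(),Q[m].mean(0),Q[m].min(0),Q[m].max(0))
E
python3 fit.py
```

```text
subpix shift [[ 0.07  0.2 ]
 [-0.05  0.31]
 [-0.32 -0.44]
 [ 0.02 -0.3 ]]
cover [ 406.96 -316.55   -0.02] [-0.12  0.06  0.22 -0.02 -0.13 -0.05  0.03  0.01]
 handle [ 461.95 -317.5    45.  ]
cover [ 407.12 -316.3    -0.02] [-0.23 -0.23  0.23 -0.36  0.09  0.37 -0.08  0.21]
 handle [ 462.11 -317.31   45.  ]
subpix shift [[ 0.   -0.29]
 [-0.23 -0.45]
 [ 0.19 -0.05]
 [-0.51 -0.07]
 [-0.42 -0.26]
 [-0.18 -0.02]]
deck [529.32  86.11  -0.21] [-0.16 -0.55  0.43 -0.7   0.34  0.74 -0.68  0.4  -0.15 -0.02  0.13  0.12]
 latch [662.25  57.82 203.6 ] [[241.39 147.98]
 [240.22 148.53]
 [223.38 143.13]]
deck [529.76  86.56  -0.21] [-0.3  -0.45  0.51 -0.39 -0.04  0.63 -0.34  0.26  0.09 -0.01  0.09  0.01]
 latch [662.66  58.14 203.6 ] [[241.26 147.81]
 [240.08 148.35]
 [223.26 142.94]]
top 7088 plane in deck frame [0.81 0.22 0.15]
top fin pts 113 [152.71  -2.07  38.99] [144.73 -22.94  22.41] [158.23  20.23  42.93]
handle pts 195 [ 462.37 -317.18   50.19] [ 455.75 -362.99   39.53] [ 469.   -271.73   57.38]
scene 1900 plane in deck frame [-1.02 -0.49  1.17]
scene fin pts 232 [157.5   -1.82  31.53] [148.22 -22.22  20.02] [162.57  20.62  41.87]
handle pts 248 [ 466.32 -317.63   48.39] [ 452.32 -361.53   38.22] [ 473.04 -273.16   54.73]
```

```bash
sed -i 's/print("cover",r.x,r.fun)/print("cover",r.x,"%.4f"%r.x[2])/; s/print("deck",r.x,(proj/print("deck",r.x,"%.4f"%r.x[2],(proj/' fit.py; python3 fit.py | grep -E "^(cover|deck)"
cat > g.py <<'E'
from h import *
from cell import read_state
np.set_printoptions(precision=3,suppress=True)
S=np.radians(18)
DP=np.array([529.5,86.3,130.]);DY=-.21
COV=(np.array([407.,-316.5,11.]),-.022)
def deckR(): return R.from_euler('z',DY)*R.from_euler('y',-S)
def toolR(F): # cover-like frame rotation -> tool
    M=F.as_matrix(); return R.from_matrix(np.c_[M[:,1],M[:,0],-M[:,2]])
def state():
    s=read_state(); return s,np.array(s["eef_pos"]),R.from_euler('xyz',s["tool_rot"])
def delta(gp,Rt,depth=19.):
    "gp grasp point world, Rt tool rotation"
    s,p,Rc=state()
    t=gp+Rt.apply([0,0,depth])
    sh=Rc.inv().apply(t-p)/10; w=(Rc.inv()*Rt).as_rotvec()
    print("t=%.2f tcp"%s["clock"],p,"goal",t,"| shift cm",sh,"rot",w,"n cmd rows",max(np.linalg.norm(sh)/4.17,np.degrees(np.linalg.norm(w))/7.16))
    print("  force",s["force"],"width %.1f"%s["width"],"q",s["qpos"])
def covpose(ox,oy,oz,th,grip=(55,0,34)):
    F=deckR()*R.from_euler('y',-np.radians(th))
    o=DP+deckR().apply([ox,oy,oz]); return o+F.apply(grip),toolR(F)
def nowcov(grip=(55,0,34)):
    "cover pose in deck frame assuming ideal grasp"
    s,p,Rc=state(); gp=p-Rc.apply([0,0,19]); M=Rc.as_matrix(); F=R.from_matrix(np.c_[M[:,1],M[:,0],-M[:,2]])
    o=gp-F.apply(grip); Q=deckR().inv()
    f=lambda v: Q.apply(o+F.apply(v)-DP)
    print("cov in deck: o",f([0,0,0]),"lip",f([-14,0,-8]),"top",f([115,0,0]),"rpy deg",np.degrees((Q*F).as_euler('xyz')))
E
python3 - <<'E'
from g import *
F=R.from_euler('z',COV[1]);gp=COV[0]+F.apply([55,0,34])
delta(gp+[0,0,70],toolR(F)); delta(gp,toolR(F))
E
```

```text
cover [ 406.96 -316.55   -0.02] -0.0174
cover [ 407.12 -316.3    -0.02] -0.0185
deck [529.32  86.11  -0.21] -0.2097 [-0.16 -0.55  0.43 -0.7   0.34  0.74 -0.68  0.4  -0.15 -0.02  0.13  0.12]
deck [529.76  86.56  -0.21] -0.2107 [-0.3  -0.45  0.51 -0.39 -0.04  0.63 -0.34  0.26  0.09 -0.01  0.09  0.01]
t=0.10 tcp [ 216.443 -612.262  210.357] goal [ 461.987 -317.71    96.   ] | shift cm [ 32.967 -19.568  11.469] rot [-0.002 -0.001 -1.209] n cmd rows 9.67497847195702
  force [-0.701 -0.177  0.301] width 85.3 q [ 1.165  0.629  0.038  1.518 -0.027  0.996 -0.02 ]
t=0.10 tcp [ 216.443 -612.262  210.357] goal [ 461.987 -317.71    26.   ] | shift cm [ 32.967 -19.556  18.469] rot [-0.002 -0.001 -1.209] n cmd rows 10.203548347244219
  force [-0.701 -0.177  0.301] width 85.3 q [ 1.165  0.629  0.038  1.518 -0.027  0.996 -0.02 ]
```

Emit:
carry_out(series=[[[16, -10, 3, 0, 0, -0.6, 8.5], [16, -10, 3, 0, 0, -0.6, 8.5], [16, -10, 3, 0, 0, -0.6, 8.5], [16, -10, 3, 0, 0, -0.6, 8.5], [20, -12, 3, 0, 0, -0.7, 8.5]]])

```text
clock: 0.52
eef_pos: [346.9, -450.8, 181.6]
tool_rot: [-3.139, -0.001, 0.97]
force: [0.9, -0.2, 1.2]
width: 85.2
```

```bash
sed -i 's/,-.022)/,-.018)/' g.py; cat > c.py <<'E'
from g import *
F=R.from_euler('z',COV[1]);gp=COV[0]+F.apply([55,0,34])
delta(gp+[0,0,70],toolR(F)); delta(gp,toolR(F))
E
python3 c.py
```

```text
t=0.52 tcp [ 346.852 -450.777  181.637] goal [ 461.991 -317.49    96.   ] | shift cm [17.498  1.99   8.568] rot [-0.002 -0.001 -0.582] n cmd rows 4.696589196516176
  force [ 0.861 -0.231  1.151] width 85.2 q [ 0.955  0.55  -0.137  1.777  0.097  0.824  0.172]
t=0.52 tcp [ 346.852 -450.777  181.637] goal [ 461.991 -317.49    26.   ] | shift cm [17.495  2.007 15.568] rot [-0.002 -0.001 -0.582] n cmd rows 5.636542039419898
  force [ 0.861 -0.231  1.151] width 85.2 q [ 0.955  0.55  -0.137  1.777  0.097  0.824  0.172]
```

Emit:
carry_out(series=[[[17.5, 2, 7, 0, 0, -0.58, 6], [17.5, 2, 7, 0, 0, -0.58, 6], [17.5, 2, 7, 0, 0, -0.58, 6], [17.5, 2, 7, 0, 0, -0.58, 6], [17.5, 2, 8.5, 0, 0, -0.58, 6]]])

```text
clock: 0.93
eef_pos: [467.8, -316.4, 98.3]
tool_rot: [3.137, -0.001, 1.556]
force: [1.5, -1.2, -0.6]
width: 60.0
```

```bash
python3 c.py
```

```text
t=0.93 tcp [ 467.786 -316.396   98.256] goal [ 461.991 -317.49    96.   ] | shift cm [-0.118 -0.579  0.223] rot [ 0.005 -0.001  0.003] n cmd rows 0.15141254049385788
  force [ 1.502 -1.161 -0.649] width 60.0 q [ 0.715  0.667 -0.26   1.861  0.262  0.643  0.283]
t=0.93 tcp [ 467.786 -316.396   98.256] goal [ 461.991 -317.49    26.   ] | shift cm [-0.127 -0.614  7.223] rot [ 0.005 -0.001  0.003] n cmd rows 1.7385242058071813
  force [ 1.502 -1.161 -0.649] width 60.0 q [ 0.715  0.667 -0.26   1.861  0.262  0.643  0.283]
```

Emit:
carry_out(series=[[[0, 0, 0, 0, 0, 0, 6], [0, 0, 0, 0, 0, 0, 6]]])

```text
clock: 1.1
eef_pos: [463.0, -318.7, 96.2]
tool_rot: [-3.139, -0.002, 1.547]
force: [0.1, -0.2, 0.1]
width: 60.0
```

```bash
python3 c.py
```

```text
t=1.10 tcp [ 462.972 -318.701   96.246] goal [ 461.991 -317.49    96.   ] | shift cm [ 0.119 -0.101  0.025] rot [-0.003 -0.002 -0.005] n cmd rows 0.052247308330887976
  force [ 0.068 -0.218  0.091] width 60.0 q [ 0.718  0.669 -0.255  1.863  0.261  0.646  0.282]
t=1.10 tcp [ 462.972 -318.701   96.246] goal [ 461.991 -317.49    26.   ] | shift cm [ 0.102 -0.081  7.025] rot [-0.003 -0.002 -0.005] n cmd rows 1.6849801616067295
  force [ 0.068 -0.218  0.091] width 60.0 q [ 0.718  0.669 -0.255  1.863  0.261  0.646  0.282]
```

Emit:
carry_out(series=[[[0.1, -0.1, 3.5, 0, 0, 0, 6], [0.1, -0.1, 6, 0, 0, 0, 6], [0.1, -0.1, 7, 0, 0, 0, 6], [0.1, -0.1, 7, 0, 0, 0, 6], [0.1, -0.1, 7, 0, 0, 0, 5]]])

```text
clock: 1.52
eef_pos: [461.9, -320.9, 28.3]
tool_rot: [-3.142, 0.001, 1.543]
force: [0.2, 0.5, 0.4]
width: 50.9
```

```bash
python3 c.py; python3 - <<'E'
from cell import *
import cv2
d=get_image("scene");cv2.imwrite("pics/gr1.png",cv2.resize(d["img"][140:280,150:350],None,fx=4,fy=4,interpolation=cv2.INTER_CUBIC))
E
```

```text
t=1.52 tcp [ 461.902 -320.927   28.278] goal [ 461.991 -317.49    96.   ] | shift cm [ 0.339 -0.001 -6.772] rot [-0.     0.001 -0.01 ] n cmd rows 1.6261175164899104
  force [0.151 0.544 0.448] width 50.9 q [ 0.689  0.774 -0.206  1.899  0.305  0.499  0.243]
t=1.52 tcp [ 461.902 -320.927   28.278] goal [ 461.991 -317.49    26.   ] | shift cm [ 0.344 -0.001  0.228] rot [-0.     0.001 -0.01 ] n cmd rows 0.09890870021471646
  force [0.151 0.544 0.448] width 50.9 q [ 0.689  0.774 -0.206  1.899  0.305  0.499  0.243]
```

View pics/gr1.png

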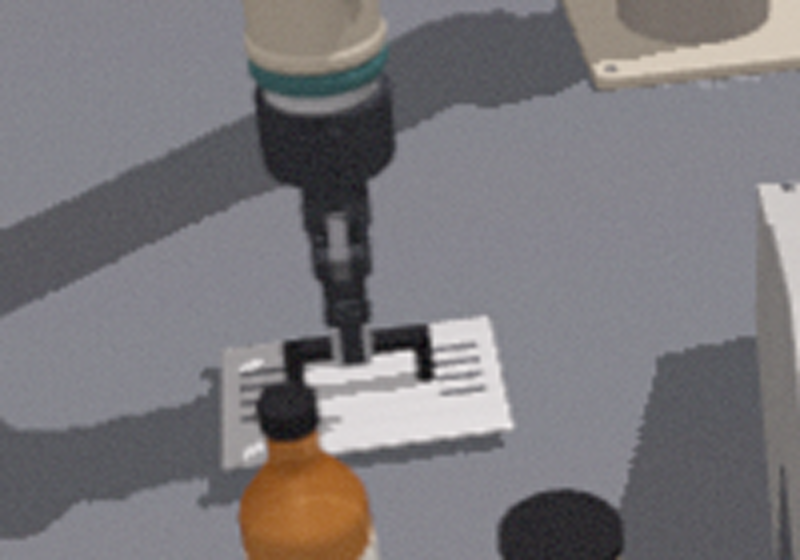

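The gripper straddles the bar near its middle (the bar spans about 285–430 in the crop, the fingers are at 350). Closing now.

Emit:
carry_out(series=[[[0.3, 0, 0.2, 0, 0, 0, 4], [0.3, 0, 0.2, 0, 0, 0, 0.5], [0.3, 0, 0.2, 0, 0, 0, 0.5], [0.3, 0, 0.2, 0, 0, 0, 0.5], [0.3, 0, 0.2, 0, 0, 0, 0.5]]])

```text
clock: 1.98
eef_pos: [462.5, -316.8, 26.8]
tool_rot: [3.141, 0.001, 1.545]
force: [-1.0, 1.2, 5.1]
width: 11.4
```

Emit:
carry_out(series=[[[0, 0, 0, 0, 0, 0, 0.5], [0, 0, 0, 0, 0, 0, 0.5], [0, 0, -0.5, 0, 0, 0, 0.5], [0, 0, -1.5, 0, 0, 0, 0.5], [0, 0, -3, 0, 0, 0, 0.5]]])

```text
clock: 2.4
eef_pos: [461.1, -316.0, 55.3]
tool_rot: [-3.139, -0.002, 1.545]
force: [1.0, 0.1, -4.8]
width: 11.3
```

```bash
python3 c.py; python3 - <<'E'
from g import *
nowcov()
delta(*covpose(30,0,130,20))
delta(*covpose(16,0,35,20))
E
```

```text
t=2.40 tcp [ 461.097 -315.966   55.33 ] goal [ 461.991 -317.49    96.   ] | shift cm [-0.143  0.082 -4.067] rot [-0.003 -0.002 -0.008] n cmd rows 0.9762145333466289
  force [ 0.983  0.062 -4.79 ] width 11.3 q [ 0.697  0.728 -0.227  1.894  0.288  0.554  0.253]
t=2.40 tcp [ 461.097 -315.966   55.33 ] goal [ 461.991 -317.49    26.   ] | shift cm [-0.155  0.101  2.932] rot [-0.003 -0.002 -0.008] n cmd rows 0.7046384025520513
  force [ 0.983  0.062 -4.79 ] width 11.3 q [ 0.697  0.728 -0.227  1.894  0.288  0.554  0.253]
cov in deck: o [ -63.004 -417.738  -73.653] lip [ -78.577 -420.291  -76.964] top [  44.421 -396.689 -108.892] rpy deg [ 3.502 17.844 11.086]
t=2.40 tcp [ 461.097 -315.966   55.33 ] goal [551.472  81.617 308.589] | shift cm [ 40.021   7.934 -25.281] rot [-0.664 -0.062  0.177] n cmd rows 11.510289322180904
  force [ 0.983  0.062 -4.79 ] width 11.3 q [ 0.697  0.728 -0.227  1.894  0.288  0.554  0.253]
t=2.40 tcp [ 461.097 -315.966   55.33 ] goal [567.161  78.273 213.913] | shift cm [ 39.712   9.537 -15.818] rot [-0.664 -0.062  0.177] n cmd rows 10.503001146899111
  force [ 0.983  0.062 -4.79 ] width 11.3 q [ 0.697  0.728 -0.227  1.894  0.288  0.554  0.253]
```

Emit:
carry_out(series=[[[0, 0, -3, 0, 0, 0, 0.5], [0, 0, -7, 0, 0, 0, 0.5], [0, 0, -11, 0, 0, 0, 0.5], [2, 0, -15, 0, 0, 0, 0.5], [5, 0.5, -18, 0, 0, 0, 0.5]]])

```text
clock: 2.82
eef_pos: [466.8, -272.9, 236.1]
tool_rot: [3.14, 0.004, 1.538]
force: [0.9, 0.3, -3.7]
width: 11.1
```

Emit:
carry_out(series=[[[3, 0.5, -2, -0.03, 0, 0.01, 0.5], [6, 1, -4, -0.1, -0.01, 0.03, 0.5], [9, 2, -6, -0.15, -0.01, 0.04, 0.5], [12, 2.5, -7, -0.2, -0.02, 0.05, 0.5], [15, 3, -7, -0.25, -0.03, 0.06, 0.5]]])

```text
clock: 3.23
eef_pos: [503.0, -119.2, 306.2]
tool_rot: [2.884, 0.023, 1.48]
force: [1.0, 0.3, -5.0]
width: 11.7
```

```bash
cat > e.py <<'E'
from g import *
import sys
nowcov()
delta(*covpose(*map(float,sys.argv[1:])))
E
python3 e.py 30 0 130 20
```

```text
cov in deck: o [  15.178 -213.06   150.3  ] lip [   0.861 -214.693  143.065] top [ 129.161 -199.109  144.118] rpy deg [0.852 3.081 6.978]
t=3.23 tcp [ 502.987 -119.199  306.167] goal [551.472  81.617 308.589] | shift cm [20.426  3.1    0.078] rot [-0.403 -0.033  0.118] n cmd rows 4.954441147379273
  force [ 0.987  0.33  -4.967] width 11.7 q [ 0.494  0.212 -0.383  1.982  0.141  0.708 -0.054]
```

Emit:
carry_out(series=[[[4, 0.6, 0, -0.08, -0.01, 0.03, 0.5], [8, 1.2, 0, -0.16, -0.015, 0.05, 0.5], [12, 1.8, 0, -0.24, -0.02, 0.07, 0.5], [16, 2.4, 0, -0.32, -0.025, 0.1, 0.5], [20, 3, 0, -0.4, -0.03, 0.12, 0.5]]])

```text
clock: 3.65
eef_pos: [529.5, -13.0, 303.4]
tool_rot: [2.614, 0.038, 1.379]
force: [1.7, -1.1, -4.0]
width: 11.2
```

Emit:
carry_out(series=[[[0, 0, 0, 0, 0, 0, 0.5], [0, 0, 0, 0, 0, 0, 0.5]]])

```text
clock: 3.82
eef_pos: [529.7, -13.9, 303.1]
tool_rot: [2.618, 0.04, 1.382]
force: [0.4, -0.1, -3.8]
width: 11.4
```

```bash
python3 e.py 30 0 130 20;  python3 - <<'E'
from cell import *
import cv2,numpy as np
for n in("scene","top"):
    d=get_image(n);np.savez(f"{n}1.npz",**d);cv2.imwrite(f"pics/{n}1.png",d["img"])
E
```

```text
cov in deck: o [  22.922 -100.384  131.979] lip [  10.911 -101.107  121.244] top [135.319 -96.002 155.908] rpy deg [ -1.822 -12.01    2.233]
t=3.82 tcp [529.711 -13.879 303.076] goal [551.472  81.617 308.589] | shift cm [ 9.759  0.768 -0.64 ] rot [-0.139  0.021  0.04 ] n cmd rows 2.3524811104441063
  force [ 0.401 -0.102 -3.794] width 11.4 q [ 0.03   0.144 -0.233  2.201  0.692  0.403 -0.959]
```

View pics/scene1.png

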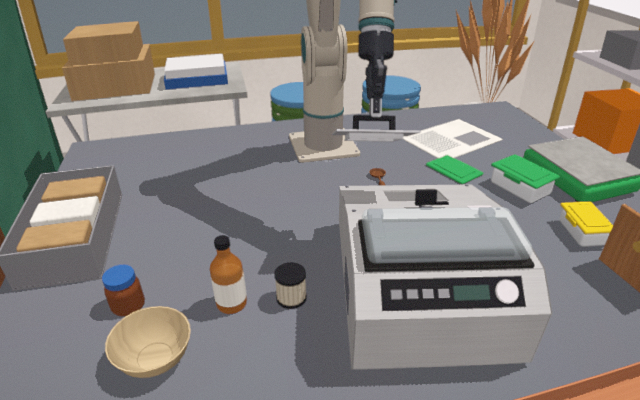

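View pics/top1.png

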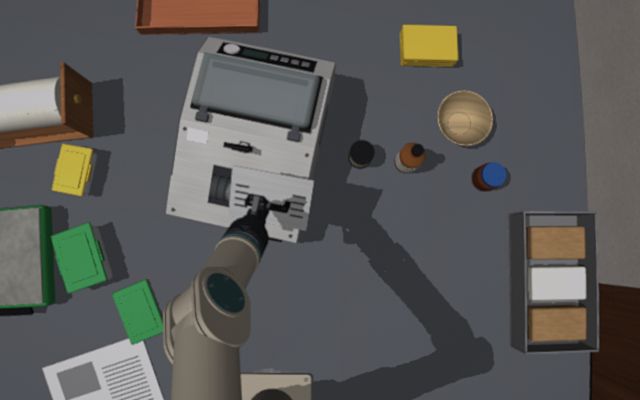

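The cover is held firmly with its top edge raised, the handle at (265,205) in the top view. I'll continue to the hover pose above the opening.

Emit:
carry_out(series=[[[3, 0.2, 0, -0.04, 0.005, 0.01, 0.5], [6, 0.4, 0, -0.08, 0.01, 0.02, 0.5], [9.7, 0.7, -0.5, -0.14, 0.02, 0.04, 0.5], [9.7, 0.7, -0.5, -0.14, 0.02, 0.04, 0.5], [9.7, 0.7, -0.5, -0.14, 0.02, 0.04, 0.5]]])

```text
clock: 4.33
eef_pos: [554.0, 84.5, 307.7]
tool_rot: [2.474, -0.006, 1.362]
force: [0.0, 1.6, -4.4]
width: 11.3
```

```bash
python3 e.py 18 0 60 20
```

```text
cov in deck: o [ 31.632   3.539 128.399] lip [ 21.263   3.62  116.051] top [139.535   3.198 168.171] rpy deg [  0.345 -20.233  -0.181]
t=4.33 tcp [553.979  84.459 307.709] goal [561.466  79.487 238.307] | shift cm [-0.37  -3.638  5.967] rot [ 0.004 -0.005 -0.003] n cmd rows 1.6782084084645015
  force [ 0.     1.596 -4.381] width 11.3 q [-0.322  0.186 -0.157  2.237  1.224  0.452 -1.746]
```

Emit:
carry_out(series=[[[-0.1, -1.2, 2, 0, 0, 0, 0.5], [-0.2, -2.4, 4, 0, 0, 0, 0.5], [-0.35, -3.6, 6, 0, 0, 0, 0.5], [-0.35, -3.6, 6, 0, 0, 0, 0.5], [-0.35, -3.6, 6, 0, 0, 0, 0.5]]])

```text
clock: 4.75
eef_pos: [560.9, 73.1, 237.1]
tool_rot: [2.478, 0.001, 1.354]
force: [-0.2, -0.7, -4.3]
width: 11.4
```

```bash
python3 e.py 16 0 30 20; python3 - <<'E'
from h import *
from cell import *
from scipy.optimize import least_squares
d=get_image("top");np.savez("top2.npz",**d)
cv2.imwrite("pics/t2.png",cv2.resize(d["img"][110:260,150:350],None,fx=4,fy=4,interpolation=cv2.INTER_CUBIC))
d=get_image("scene");cv2.imwrite("pics/s2.png",cv2.resize(d["img"][100:240,300:500],None,fx=4,fy=4,interpolation=cv2.INTER_CUBIC))
E
```

```text
cov in deck: o [18.354 -6.228 58.582] lip [ 7.942 -6.203 46.27 ] top [126.395  -6.756  97.975] rpy deg [ -0.182 -20.032  -0.28 ]
t=4.75 tcp [560.862  73.064 237.087] goal [568.672  77.951 209.158] | shift cm [ 0.648 -1.202  2.605] rot [ 0.001  0.005 -0.005] n cmd rows 0.7052709017055869
  force [-0.248 -0.693 -4.328] width 11.4 q [-0.337  0.327 -0.112  2.325  1.727  0.424 -2.269]
```

View pics/t2.png

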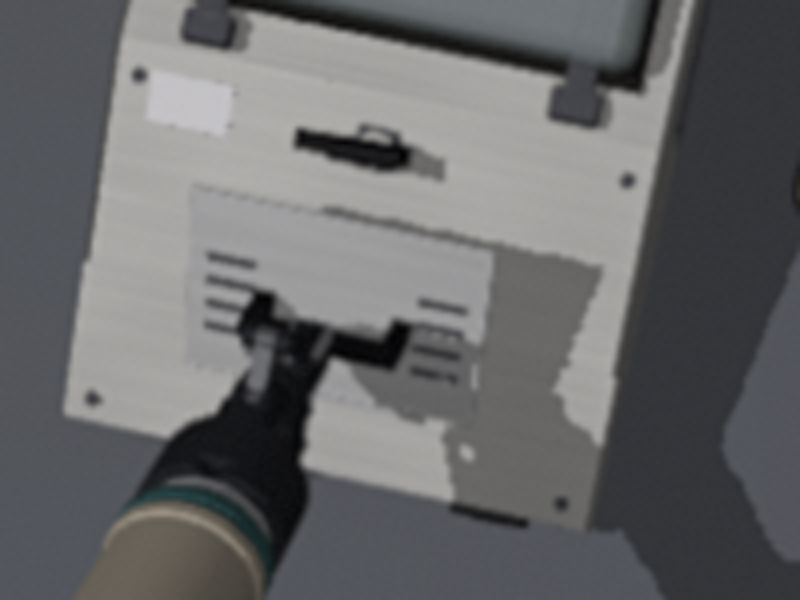

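View pics/s2.png

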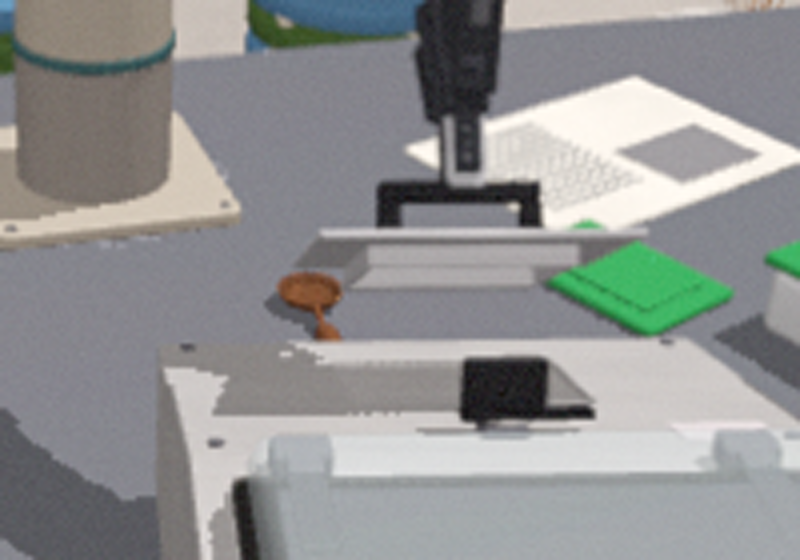

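```bash
cat > f2.py <<'E'
from g import *
from scipy.optimize import least_squares
d=dict(np.load("top2.npz"))
c=(np.array([(193,186),(494,250),(188,363),(473,420)],float)+.5)/4-.5+[150,110]
s,p,Rc=state(); gp=p-Rc.apply([0,0,19]); M=Rc.as_matrix(); F=R.from_matrix(np.c_[M[:,1],M[:,0],-M[:,2]])
C=np.array([(115,85,4),(115,-85,4),(0,85,4),(0,-85,4)])-[55,0,34]
f=lambda q: proj(d,gp+(R.from_euler('z',q[2])*F*R.from_euler('y',q[3])).apply(C+[q[0],q[1],0]))
print("ideal resid px",f([0,0,0,0])-c)
r=least_squares(lambda q:(f(q)-c).ravel(),[0,0,0,0]);print("offset of cover in cover frame x,y, yaw, pitch",r.x,r.fun)
# depth check on plate plane
W=cloud(d);Q=F.inv().apply(W.reshape(-1,3)-gp)+[55,0,34]
m=(abs(Q[:,2]-4)<12)&(Q[:,0]>75)&(Q[:,0]<112)&(abs(Q[:,1])<80)
k=np.linalg.lstsq(np.c_[Q[m,:2],np.ones(m.sum())],Q[m,2],rcond=None)[0];print(m.sum(),k,"mean z",Q[m,2].mean())
m=(abs(Q[:,2]-4)<12)&(Q[:,0]>0)&(Q[:,0]<112)&(Q[:,1]>45)&(Q[:,1]<80)
k=np.linalg.lstsq(np.c_[Q[m,:2],np.ones(m.sum())],Q[m,2],rcond=None)[0];print(m.sum(),k,"mean z",Q[m,2].mean())
E
python3 f2.py
```

```text
ideal resid px [[-1.813 -0.839]
 [-0.715  0.107]
 [-2.282 -1.267]
 [-1.596  0.798]]
offset of cover in cover frame x,y, yaw, pitch [-0.279 -4.009  0.016 -0.009] [-0.742  0.164  0.713 -0.129 -0.5   -0.388  0.475  0.483]
1064 [-0.02   0.005  3.014] mean z 1.1743152544708193
620 [-0.012 -0.     3.001] mean z 2.2489484300056897
```

```bash
python3 e.py 16 2 30 20
```

```text
cov in deck: o [19.972 -4.797 60.332] lip [ 9.61  -4.726 47.977] top [127.849  -5.527 100.167] rpy deg [  0.005 -20.267  -0.387]
t=4.85 tcp [561.924  74.162 239.39 ] goal [569.089  79.907 209.158] | shift cm [ 0.708 -1.421  2.732] rot [ 0.005  0.002 -0.006] n cmd rows 0.7577096715392532
  force [-0.421  0.085 -4.344] width 11.0 q [-0.338  0.324 -0.112  2.324  1.727  0.424 -2.27 ]
```

```bash
python3 e.py 16 2 30 16
```

```text
cov in deck: o [19.972 -4.797 60.332] lip [ 9.61  -4.726 47.977] top [127.849  -5.527 100.167] rpy deg [  0.005 -20.267  -0.387]
t=4.85 tcp [561.924  74.162 239.39 ] goal [572.124  79.26  206.667] | shift cm [ 0.71  -1.331  3.12 ] rot [ 0.074  0.002 -0.006] n cmd rows 0.8310017876472622
  force [-0.421  0.085 -4.344] width 11.0 q [-0.338  0.324 -0.112  2.324  1.727  0.424 -2.27 ]
```

Emit:
carry_out(series=[[[0.3, -0.5, 1, 0.02, 0, 0, 0.5], [0.5, -1, 2, 0.05, 0, 0, 0.5], [0.7, -1.3, 3, 0.07, 0, 0, 0.5], [0.7, -1.3, 3.1, 0.07, 0, 0, 0.5], [0.7, -1.3, 3.1, 0.07, 0, 0, 0.5]]])

```text
clock: 5.27
eef_pos: [572.1, 79.9, 206.2]
tool_rot: [2.544, -0.002, 1.356]
force: [0.9, 0.0, -4.6]
width: 11.2
```

```bash
python3 e.py 16 2 12 16
```

```text
cov in deck: o [15.825  2.918 29.436] lip [ 4.623  2.984 17.838] top [126.229   2.31   61.615] rpy deg [  0.027 -16.249  -0.315]
t=5.27 tcp [572.081  79.927 206.238] goal [577.565  78.1   189.548] | shift cm [-0.065 -0.464  1.703] rot [ 0.004  0.001 -0.005] n cmd rows 0.4235481742573825
  force [ 0.88   0.023 -4.604] width 11.2 q [-0.326  0.394 -0.093  2.276  1.671  0.368 -2.199]
```

Emit:
carry_out(series=[[[0, -0.2, 0.6, 0, 0, 0, 0.5], [0, -0.3, 1.1, 0, 0, 0, 0.5], [0, -0.4, 1.5, 0, 0, 0, 0.5], [0, -0.4, 1.5, 0, 0, 0, 0.5]]])

```text
clock: 5.6
eef_pos: [576.1, 78.9, 191.2]
tool_rot: [2.545, -0.001, 1.357]
force: [0.6, -0.5, -4.8]
width: 11.2
```

```bash
python3 e.py 16 2 2 16;python3 - <<'E'
from h import *
from cell import *
d=get_image("top");np.savez("top2.npz",**d)
cv2.imwrite("pics/t3.png",cv2.resize(d["img"][140:240,180:320],None,fx=5.7,fy=5.7,interpolation=cv2.INTER_CUBIC))
d=get_image("scene");cv2.imwrite("pics/s3.png",cv2.resize(d["img"][130:230,330:470],None,fx=5.7,fy=5.7,interpolation=cv2.INTER_CUBIC))
E
```

```text
cov in deck: o [15.113  2.703 13.888] lip [3.9   2.752 2.301] top [125.548   2.232  45.964] rpy deg [  0.012 -16.196  -0.244]
t=5.60 tcp [576.126  78.91  191.196] goal [580.587  77.456 180.038] | shift cm [-0.049 -0.241  1.185] rot [ 0.003  0.001 -0.004] n cmd rows 0.2902860804555622
  force [ 0.601 -0.451 -4.802] width 11.2 q [-0.304  0.43  -0.114  2.282  1.776  0.382 -2.302]
```

View pics/t3.png

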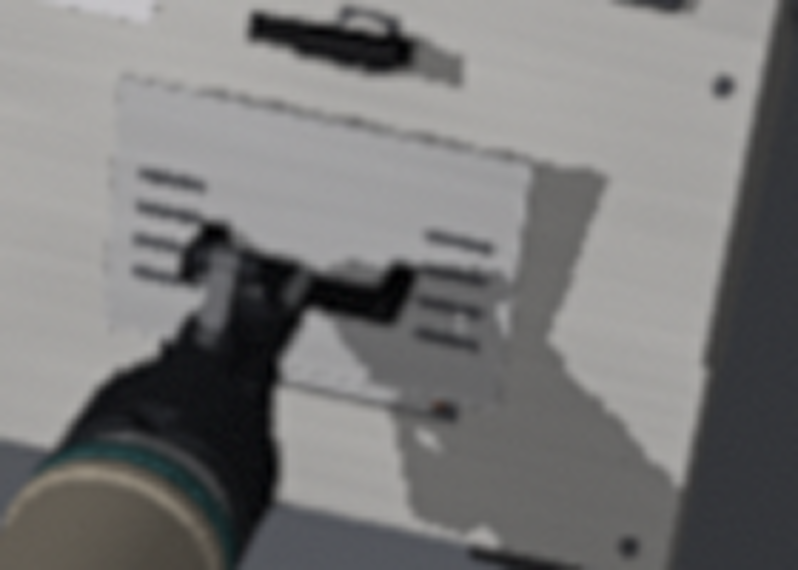

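View pics/s3.png

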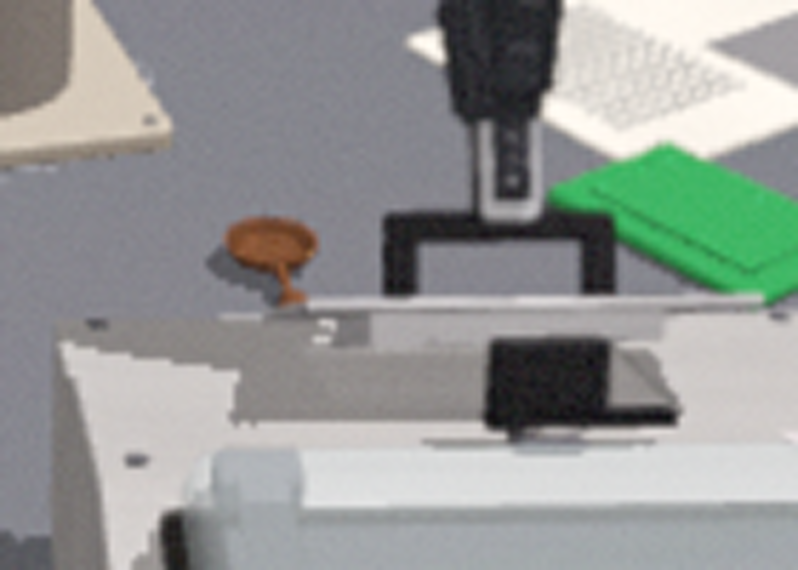

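```bash
sed -i 's/^c=.*/c=(np.array([(119,76),(533,162),(110,330),(500,408)],float)+.5)\/5.7-.5+[180,140]/' f2.py; python3 f2.py; python3 - <<'E'
from g import *
d=dict(np.load("top2.npz"))
z=lambda P:(proj(d,DP+deckR().apply(P))-[180,140]+.5)*5.7
print("opening lower corners zoom px",z([(0,66,0),(0,-66,0),(96,66,0),(96,-66,0)]))
s,p,Rc=state(); gp=p-Rc.apply([0,0,19]); M=Rc.as_matrix(); F=R.from_matrix(np.c_[M[:,1],M[:,0],-M[:,2]])
print("lip tip zoom",(proj(d,gp+F.apply(np.array([(-14,56,-8),(-14,-56,-8),(0,85,4),(0,-85,4)])-[55,0,34]))-[180,140]+.5)*5.7)
E
```

```text
ideal resid px [[-0.476 -0.263]
 [-0.408  0.581]
 [-1.821 -1.187]
 [-1.14   0.606]]
offset of cover in cover frame x,y, yaw, pitch [ 0.335 -2.645  0.019  0.001] [-0.046  0.412  0.364 -0.143 -0.691 -0.345  0.334  0.11 ]
1013 [-0.022  0.008  4.453] mean z 2.4094140018668053
583 [-0.006 -0.006  4.118] mean z 3.3278697115642326
opening lower corners zoom px [[157.453 358.752]
 [458.236 424.897]
 [191.827 139.648]
 [498.666 205.824]]
lip tip zoom [[173.4   353.869]
 [429.165 411.215]
 [100.122 323.732]
 [494.002 411.955]]
```

Emit:
carry_out(series=[[[0, -0.05, 0.4, 0, 0, 0, 0.5], [0, -0.1, 0.8, 0, 0, 0, 0.5], [0, -0.15, 1.2, 0, 0, 0, 0.5], [0, -0.15, 1.2, 0, 0, 0, 0.5]]])

```text
clock: 6.03
eef_pos: [581.7, 77.6, 179.6]
tool_rot: [2.546, -0.001, 1.356]
force: [0.1, 0.2, -5.0]
width: 10.9
```

```bash
python3 e.py 5 2 2 16
```

```text
cov in deck: o [16.931  2.53   1.138] lip [  5.708   2.576 -10.44 ] top [127.393   2.051  33.12 ] rpy deg [ -0.019 -16.147  -0.249]
t=6.03 tcp [581.672  77.556 179.601] goal [570.355  79.637 176.638] | shift cm [-0.038 -1.118 -0.4  ] rot [ 0.003  0.002 -0.004] n cmd rows 0.2849317844258323
  force [ 0.054  0.206 -5.025] width 10.9 q [-0.283  0.46  -0.133  2.28   1.842  0.396 -2.363]
```

No contact force yet, so the lip is below the sheet. I'll slide it down-slope under the ledge.

Emit:
carry_out(series=[[[0, -0.3, -0.1, 0, 0, 0, 0.5], [0, -0.6, -0.2, 0, 0, 0, 0.5], [0, -0.9, -0.3, 0, 0, 0, 0.5], [0, -1.1, -0.4, 0, 0, 0, 0.5], [0, -1.1, -0.4, 0, 0, 0, 0.5]]])

```text
clock: 6.45
eef_pos: [569.7, 80.4, 177.3]
tool_rot: [2.546, -0.001, 1.357]
force: [-0.5, 0.0, -3.8]
width: 11.2
```

```bash
python3 e.py 5 2 2 16; python3 - <<'E'
from h import *
from cell import *
d=get_image("top");np.savez("top2.npz",**d)
cv2.imwrite("pics/t4.png",cv2.resize(d["img"][140:240,180:320],None,fx=5.7,fy=5.7,interpolation=cv2.INTER_CUBIC))
E
```

```text
cov in deck: o [4.505 2.843 2.713] lip [-6.718  2.887 -8.864] top [114.97    2.435  34.689] rpy deg [  0.013 -16.144  -0.212]
t=6.45 tcp [569.711  80.449 177.257] goal [570.355  79.637 176.638] | shift cm [-0.066  0.032  0.096] rot [ 0.003  0.001 -0.004] n cmd rows 0.035384023692044346
  force [-0.549  0.007 -3.778] width 11.2 q [-0.285  0.456 -0.154  2.308  1.87   0.418 -2.41 ]
```

View pics/t4.png

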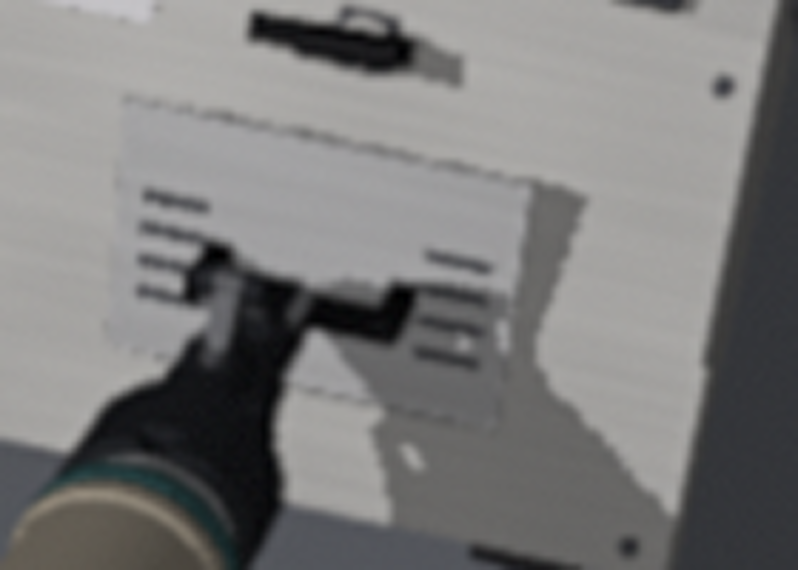

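The lower plate edge now sits at the ledge, about (285,380)–(490,425), with no lip or dark gap showing. I'll nudge 2 mm further to confirm the hook, then swing.

Emit:
carry_out(series=[[[0, -0.1, 0, 0, 0, 0, 0.5], [0, -0.2, 0, 0, 0, 0, 0.5], [0, -0.2, 0, 0, 0, 0, 0.5]]])

```text
clock: 6.75
eef_pos: [568.8, 80.6, 176.3]
tool_rot: [2.545, -0.001, 1.357]
force: [0.6, 0.4, -5.2]
width: 11.4
```

```bash
python3 e.py 4 2 1.5 12;python3 e.py 4 2 1 6;python3 e.py 4 2 0 0
```

```text
cov in deck: o [3.306 2.799 2.021] lip [-7.91   2.849 -9.563] top [113.75    2.313  34.067] rpy deg [  0.008 -16.18   -0.252]
t=6.75 tcp [568.761  80.573 176.252] goal [572.434  79.194 173.153] | shift cm [-0.057  0.147  0.474] rot [ 0.073  0.001 -0.004] n cmd rows 0.5849043991207591
  force [ 0.612  0.409 -5.196] width 11.4 q [-0.283  0.458 -0.158  2.311  1.878  0.423 -2.421]
cov in deck: o [3.306 2.799 2.021] lip [-7.91   2.849 -9.563] top [113.75    2.313  34.067] rpy deg [  0.008 -16.18   -0.252]
t=6.75 tcp [568.761  80.573 176.252] goal [576.509  78.325 168.261] | shift cm [-0.056  0.217  1.113] rot [ 0.178  0.001 -0.004] n cmd rows 1.4222797242942677
  force [ 0.612  0.409 -5.196] width 11.4 q [-0.283  0.458 -0.158  2.311  1.878  0.423 -2.421]
cov in deck: o [3.306 2.799 2.021] lip [-7.91   2.849 -9.563] top [113.75    2.313  34.067] rpy deg [  0.008 -16.18   -0.252]
t=6.75 tcp [568.761  80.573 176.252] goal [580.263  77.525 162.498] | shift cm [-0.055  0.211  1.806] rot [ 0.282  0.    -0.004] n cmd rows 2.260109375686885
  force [ 0.612  0.409 -5.196] width 11.4 q [-0.283  0.458 -0.158  2.311  1.878  0.423 -2.421]
```

Emit:
carry_out(series=[[[0, 0.05, 0.15, 0.025, 0, 0, 0.5], [0, 0.1, 0.3, 0.05, 0, 0, 0.5], [0, 0.15, 0.47, 0.075, 0, 0, 0.5], [0, 0.18, 0.65, 0.1, 0, 0, 0.5], [0, 0.2, 0.8, 0.125, 0, 0, 0.5]]])

```text
clock: 7.17
eef_pos: [575.1, 79.0, 171.0]
tool_rot: [2.67, -0.0, 1.357]
force: [-0.2, -0.6, -3.8]
width: 11.0
```

```bash
python3 e.py 4 2 1 3
```

```text
cov in deck: o [4.514 2.568 1.31 ] lip [-8.062  2.61  -8.781] top [118.098   2.132  19.298] rpy deg [-0.048 -8.999 -0.22 ]
t=7.17 tcp [575.068  79.022 170.974] goal [578.297  77.944 165.901] | shift cm [-0.037  0.071  0.606] rot [ 0.105  0.001 -0.004] n cmd rows 0.8384347672838447
  force [-0.169 -0.57  -3.835] width 11.0 q [-0.277  0.457 -0.082  2.196  1.299  0.289 -1.787]
```

Emit:
carry_out(series=[[[0, 0, 0.12, 0.02, 0, 0, 0.5], [0, 0.02, 0.24, 0.04, 0, 0, 0.5], [0, 0.03, 0.36, 0.06, 0, 0, 0.5], [0, 0.05, 0.5, 0.08, 0, 0, 0.5], [0, 0.05, 0.6, 0.1, 0, 0, 0.5]]])

```text
clock: 7.58
eef_pos: [577.8, 77.7, 165.6]
tool_rot: [2.771, 0.0, 1.356]
force: [0.4, -0.1, -4.2]
width: 10.8
```

```bash
python3 e.py 4 2 0 0
```

```text
cov in deck: o [3.539 1.864 0.673] lip [-9.99   1.912 -8.1  ] top [118.357   1.323   7.123] rpy deg [-0.107 -3.215 -0.27 ]
t=7.58 tcp [577.766  77.686 165.62 ] goal [580.263  77.525 162.498] | shift cm [0.038 0.118 0.381] rot [ 0.056  0.002 -0.005] n cmd rows 0.45091716811971866
  force [ 0.424 -0.127 -4.16 ] width 10.8 q [-0.084  0.485 -0.294  2.101  0.944  0.402 -1.389]
```

Emit:
carry_out(series=[[[0, 0.02, 0.1, 0.015, 0, 0, 0.5], [0, 0.05, 0.2, 0.03, 0, 0, 0.5], [0, 0.05, 0.3, 0.045, 0, 0, 0.5], [0, 0.08, 0.4, 0.055, 0, 0, 0.5], [0, 0.08, 0.42, 0.058, 0, 0, 0.5]]])

```text
clock: 8.0
eef_pos: [579.2, 77.2, 162.9]
tool_rot: [2.829, 0.001, 1.355]
force: [-9.4, 0.3, 10.6]
width: 11.3
```

```bash
python3 e.py 4 2 0 0;  python3 - <<'E'
from h import *
from cell import *
d=get_image("scene");cv2.imwrite("pics/s5.png",cv2.resize(d["img"][130:230,330:470],None,fx=5.7,fy=5.7,interpolation=cv2.INTER_CUBIC))
E
```

```text
cov in deck: o [3.161 1.693 0.75 ] lip [-10.851   1.741  -7.229] top [118.16    1.119   0.581] rpy deg [-0.162  0.084 -0.286]
t=8.00 tcp [579.188  77.203 162.882] goal [580.263  77.525 162.498] | shift cm [0.055 0.082 0.067] rot [-0.001  0.003 -0.005] n cmd rows 0.04743372966124212
  force [-9.416  0.275 10.582] width 11.3 q [ 0.001  0.511 -0.389  2.045  0.825  0.478 -1.25 ]
```

View pics/s5.png

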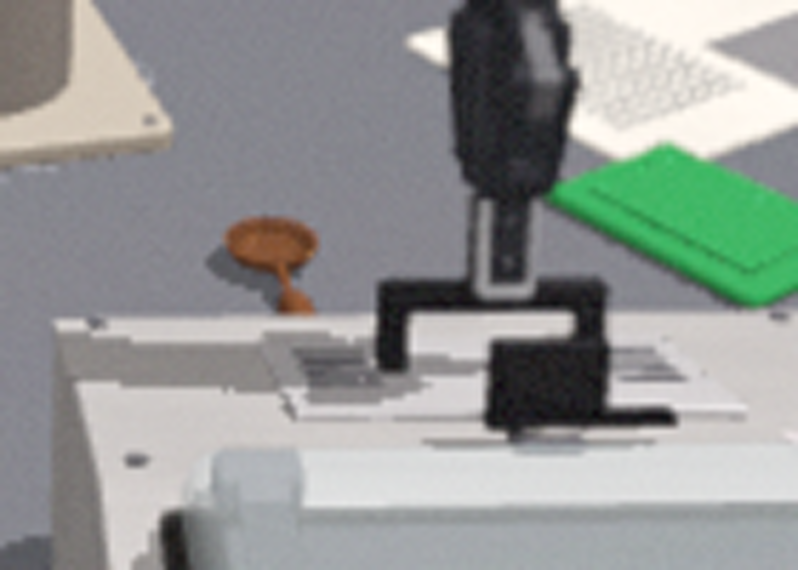

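The cover lies flat on the deck, its top edge at about (300,415)–(745,410), with roughly 15 N pressed on it. I'll hold briefly, then release.

Emit:
carry_out(series=[[[0, 0, 0, 0, 0, 0, 0.5], [0, 0, 0, 0, 0, 0, 0.5], [0, 0, 0, 0, 0, 0, 0.5], [0, 0, 0, 0, 0, 0, 2.5], [0, 0, 0, 0, 0, 0, 3.5]]])

```text
clock: 8.47
eef_pos: [581.0, 77.8, 162.9]
tool_rot: [2.826, -0.001, 1.356]
force: [-1.1, 0.5, -0.3]
width: 34.0
```

Emit:
carry_out(series=[[[0, 0, 0, 0, 0, 0, 3.5], [0, 0, -2, 0, 0, 0, 3.5], [0, 0, -4, 0, 0, 0, 3.5], [0, 0, -6, 0, 0, 0, 3.5], [0, 0, -8, 0, 0, 0, 3.5]]])

```text
clock: 8.88
eef_pos: [556.1, 83.2, 239.2]
tool_rot: [2.828, -0.001, 1.357]
force: [-0.3, 0.2, -0.4]
width: 35.2
```

```bash
 python3 - <<'E'
from g import *
from cell import *
for n in("top","scene"):
    d=get_image(n);np.savez(f"{n}3.npz",**d)
    o=(180,120) if n=="top" else (330,130)
    cv2.imwrite(f"pics/{n}6.png",cv2.resize(d["img"][o[1]:o[1]+100,o[0]:o[0]+140],None,fx=5.7,fy=5.7,interpolation=cv2.INTER_CUBIC))
    Q=deckR().inv().apply(cloud(d).reshape(-1,3)-DP)
    m=(Q[:,2]>20)&(Q[:,2]<43)&(abs(Q[:,0]-152)<40)&(abs(Q[:,1])<40)
    print(n,"fin",m.sum(),np.median(Q[m],0),Q[m].min(0),Q[m].max(0))
    c=np.cov(Q[m][:,:2].T);w,v=np.linalg.eigh(c);print(" axis",v[:,1],"angle from y",np.arctan2(-v[0,1],v[1,1]))
    for a,b in((8,30),(90,112)):
        m=(abs(Q[:,2]-4)<10)&(Q[:,0]>a)&(Q[:,0]<b)&(Q[:,1]<-30)&(Q[:,1]>-80);print(" plate z x%d-%d"%(a,b),m.sum(),np.median(Q[m,2]))
    m=(abs(Q[:,2])<10)&(Q[:,0]>20)&(Q[:,0]<110)&(Q[:,1]<-100)&(Q[:,1]>-150);print(" deck z",np.median(Q[m,2]))
s,p,Rc=state();print(s["qpos"],p)
E
```

```text
top fin 114 [152.984  -2.917  39.014] [144.748 -23.33   20.675] [158.23   20.88   42.847]
 axis [-0.042  0.999] angle from y 0.04197722509876238
 plate z x8-30 186 4.082964697201351
 plate z x90-112 195 4.01280617821416
 deck z -0.026210519341250585
scene fin 230 [157.63   -1.013  31.384] [147.893 -22.031  20.041] [162.141  20.364  41.911]
 axis [-0.022  1.   ] angle from y 0.022390539080525674
 plate z x8-30 31 5.414160757172234
 plate z x90-112 55 4.943200962635001
 deck z 1.0173703345101996
[ 0.094  0.376 -0.528  2.008  0.643  0.626 -1.087] [557.667  84.193 241.526]
```

View pics/top6.png

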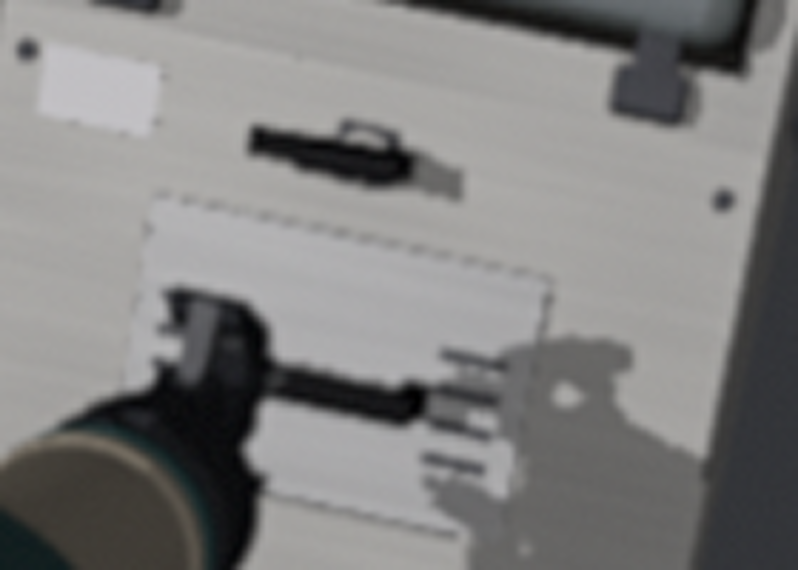

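View pics/scene6.png

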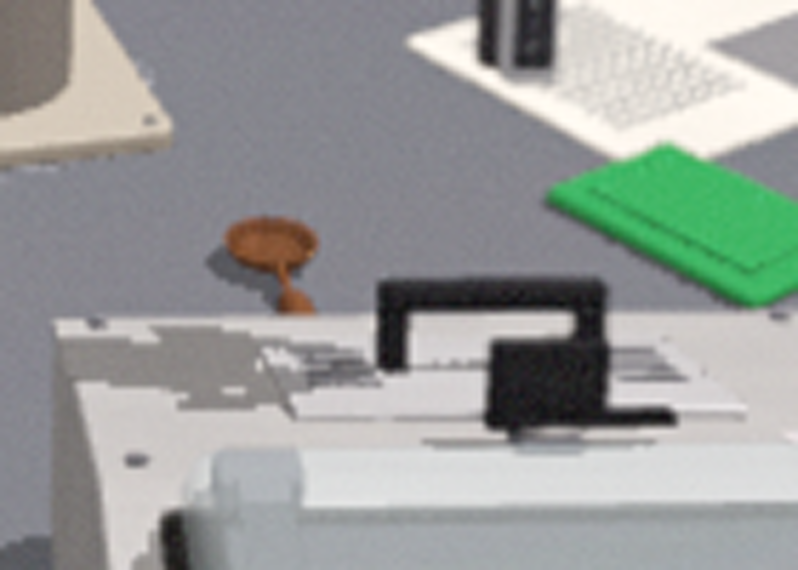

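```bash
cat > l.py <<'E'
from g import *
import sys
a,z=map(float,sys.argv[1:3])
F=deckR()*R.from_euler('z',a); delta(DP+deckR().apply([152.5,-1.3,z]),toolR(F))
s,p,Rc=state(); M=Rc.as_matrix();Fm=R.from_matrix(np.c_[M[:,1],M[:,0],-M[:,2]])
print("  in deck: grasp",deckR().inv().apply(p-Rc.apply([0,0,19])-DP),"rpy",(deckR().inv()*Fm).as_euler('xyz'))
E
python3 l.py .03 90; python3 l.py .03 31
```

```text
t=8.98 tcp [557.667  84.193 241.526] goal [649.621  59.368 244.65 ] | shift cm [-0.474  9.131  2.687] rot [ 0.005 -0.002 -0.035] n cmd rows 2.2852983307258183
  force [0.05  0.343 0.049] width 35.1 q [ 0.094  0.376 -0.528  2.008  0.643  0.626 -1.087]
  in deck: grasp [ 60.984   3.762 116.419] rpy [ 0.003 -0.005 -0.005]
t=8.98 tcp [557.667  84.193 241.526] goal [667.452  55.567 188.538] | shift cm [-0.489  9.101  8.587] rot [ 0.005 -0.002 -0.035] n cmd rows 3.002870028816984
  force [0.05  0.343 0.049] width 35.1 q [ 0.094  0.376 -0.528  2.008  0.643  0.626 -1.087]
  in deck: grasp [ 60.984   3.762 116.419] rpy [ 0.003 -0.005 -0.005]
```

Emit:
carry_out(series=[[[-0.2, 3, 0.8, 0, 0, -0.02, 2.6], [-0.4, 6, 1.6, 0, 0, -0.03, 2.6], [-0.5, 9.1, 2.6, 0, 0, -0.035, 2.6], [-0.5, 9.1, 2.6, 0, 0, -0.035, 2.6], [-0.5, 9.1, 2.6, 0, 0, -0.035, 2.6]]])

```text
clock: 9.4
eef_pos: [648.5, 56.7, 240.1]
tool_rot: [2.829, 0.009, 1.387]
force: [-0.7, -0.1, 0.5]
width: 26.0
```

```bash
python3 l.py .03 45
```

```text
t=9.40 tcp [648.53   56.702 240.138] goal [663.221  56.469 201.853] | shift cm [0.282 0.202 4.086] rot [-0.001  0.001 -0.002] n cmd rows 0.9834099739354573
  force [-0.723 -0.114  0.452] width 26.0 q [ 0.159  0.506 -0.537  1.794  0.632  0.716 -0.914]
  in deck: grasp [150.648  -4.115  85.867] rpy [-0.001  0.001  0.028]
```

Emit:
carry_out(series=[[[0.25, 0.2, 1, 0, 0, 0, 2.6], [0.25, 0.2, 2, 0, 0, 0, 2.6], [0.25, 0.2, 2, 0, 0, 0, 2.6], [0.25, 0.2, 2, 0, 0, 0, 2.6]]])

```text
clock: 9.73
eef_pos: [654.7, 59.3, 221.8]
tool_rot: [2.83, 0.01, 1.391]
force: [-0.2, 0.2, 1.0]
width: 25.6
```

```bash
python3 l.py .03 31; python3 - <<'E'
from h import *
from cell import *
for n in("top","scene"):
    d=get_image(n)
    o=(180,120) if n=="top" else (360,130)
    cv2.imwrite(f"pics/{n}7.png",cv2.resize(d["img"][o[1]:o[1]+80,o[0]:o[0]+110],None,fx=7,fy=7,interpolation=cv2.INTER_CUBIC))
E
```

```text
t=9.73 tcp [654.704  59.257 221.771] goal [667.452  55.567 188.538] | shift cm [-0.1    0.238  3.569] rot [-0.003  0.001  0.002] n cmd rows 0.8581581884508376
  force [-0.161  0.158  1.011] width 25.6 q [ 0.14   0.536 -0.518  1.798  0.66   0.688 -0.939]
  in deck: grasp [150.231  -0.335  66.697] rpy [-0.001  0.003  0.032]
```

View pics/top7.png

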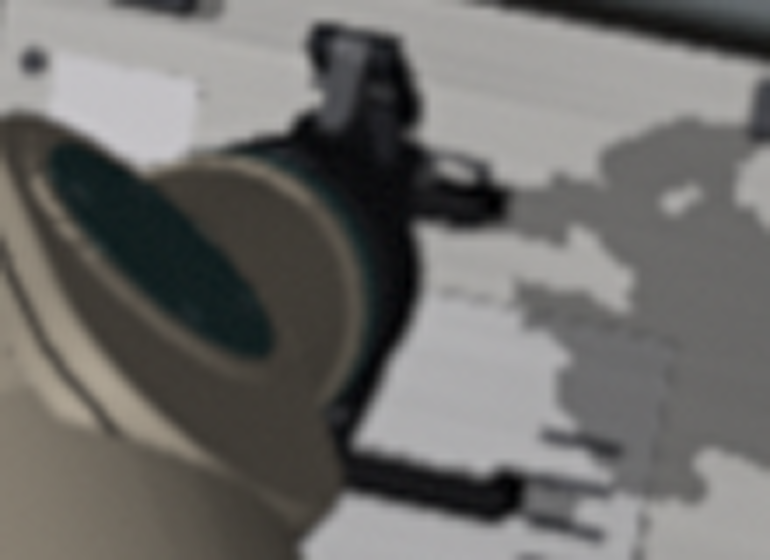

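View pics/scene7.png

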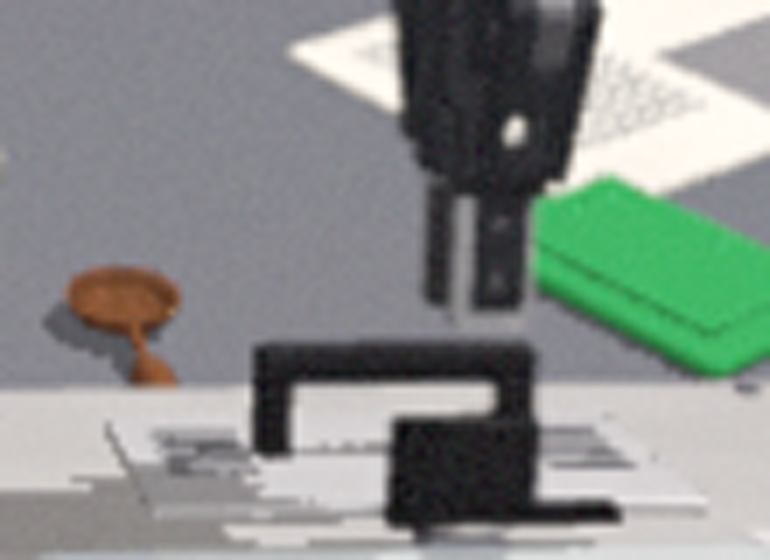

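Emit:
carry_out(series=[[[-0.1, 0.2, 1, 0, 0, 0, 2.6], [-0.1, 0.2, 2, 0, 0, 0, 2.6], [-0.1, 0.2, 2.8, 0, 0, 0, 2.6], [-0.1, 0.2, 3.5, 0, 0, 0, 2.6], [-0.1, 0.2, 3.5, 0, 0, 0, 2.6]]])

```text
clock: 10.25
eef_pos: [667.3, 54.8, 188.1]
tool_rot: [2.831, 0.011, 1.389]
force: [0.5, 0.7, -0.0]
width: 25.7
```

```bash
python3 l.py .03 31;python3 - <<'E'
from h import *
from cell import *
for n in("scene",):
    d=get_image(n)
    o=(360,110)
    cv2.imwrite(f"pics/{n}8.png",cv2.resize(d["img"][o[1]:o[1]+100,o[0]:o[0]+110],None,fx=6,fy=6,interpolation=cv2.INTER_CUBIC))
E
```

```text
t=10.25 tcp [667.344  54.83  188.115] goal [667.452  55.567 188.538] | shift cm [ 0.074  0.011 -0.042] rot [-0.003  0.001  0.001] n cmd rows 0.029058863585524133
  force [ 0.547  0.71  -0.02 ] width 25.7 q [ 0.12   0.59  -0.478  1.802  0.709  0.634 -0.976]
  in deck: grasp [152.479  -2.019  30.583] rpy [-0.001  0.003  0.031]
```

View pics/scene8.png

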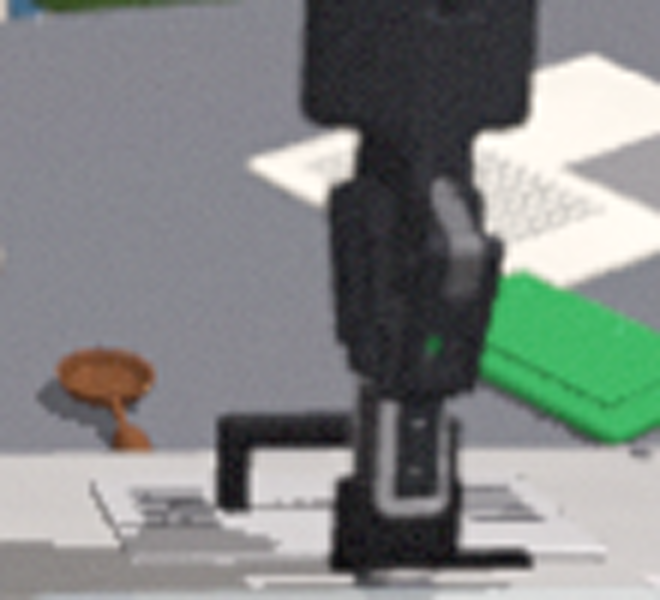

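One finger stands on each side of the fin, the near one at about (415,460). Closing on it.

Emit:
carry_out(series=[[[0, 0, 0, 0, 0, 0, 0.3], [0, 0, 0, 0, 0, 0, 0.3], [0, 0, 0, 0, 0, 0, 0.3], [0, 0, 0, 0, 0, 0, 0.3]]])

```text
clock: 10.63
eef_pos: [667.0, 55.8, 190.2]
tool_rot: [2.83, 0.01, 1.39]
force: [-4.6, 1.0, 0.0]
width: 10.1
```

Emit:
carry_out(series=[[[0, 0, 0, 0, 0, -0.08, 0.3], [0, 0, 0, 0, 0, -0.16, 0.3], [0, 0, 0, 0, 0, -0.24, 0.3], [0, 0, 0, 0, 0, -0.32, 0.3], [0, 0, 0, 0, 0, -0.4, 0.3]]])

```text
clock: 11.05
eef_pos: [667.0, 55.9, 190.2]
tool_rot: [2.857, 0.13, 1.777]
force: [-4.2, 0.8, -1.2]
width: 9.6
```

```bash
python3 l.py .8 31
```

```text
t=11.05 tcp [667.01   55.875 190.229] goal [667.452  55.567 188.538] | shift cm [-0.017 -0.013  0.176] rot [-0.002 -0.001 -0.366] n cmd rows 2.925787575574736
  force [-4.179  0.842 -1.23 ] width 9.6 q [ 0.183  0.606 -0.582  1.8    0.787  0.676 -0.637]
  in deck: grasp [152.589  -1.092  32.762] rpy [0.001 0.002 0.434]
```

Turning smoothly. On to the stop.

Emit:
carry_out(series=[[[0, 0, 0, 0, 0, -0.09, 0.3], [0, 0, 0, 0, 0, -0.18, 0.3], [0, 0, 0, 0, 0, -0.27, 0.3], [0, 0, 0, 0, 0, -0.36, 0.3], [0, 0, 0, 0, 0, -0.45, 0.3]]])

```text
clock: 11.47
eef_pos: [667.0, 55.9, 190.2]
tool_rot: [2.94, 0.24, 2.221]
force: [-5.0, 0.8, -0.7]
width: 9.7
```

Emit:
carry_out(series=[[[0, 0, 0, 0, 0, -0.09, 0.3], [0, 0, 0, 0, 0, -0.18, 0.3], [0, 0, 0, 0, 0, -0.27, 0.3], [0, 0, 0, 0, 0, -0.36, 0.3], [0, 0, 0, 0, 0, -0.45, 0.3]]])

```text
clock: 11.88
eef_pos: [667.0, 56.0, 190.2]
tool_rot: [3.066, 0.303, 2.684]
force: [-5.2, 1.3, -0.8]
width: 9.8
```

```bash
python3 l.py 1.57 31; python3 -c "
from cell import *;print(read_state()['torque'])"
```

```text
t=11.88 tcp [667.014  55.981 190.211] goal [667.452  55.567 188.538] | shift cm [-0.005 -0.031  0.175] rot [ 0.    -0.002 -0.235] n cmd rows 1.8829840265237936
  force [-5.212  1.274 -0.783] width 9.8 q [ 0.302  0.66  -0.789  1.797  0.937  0.777  0.145]
  in deck: grasp [152.567  -0.994  32.751] rpy [0.002 0.    1.335]
[ 0.42395753  1.28852728 -0.04564717]
```

Emit:
carry_out(series=[[[0, 0, 0, 0, 0, -0.07, 0.3], [0, 0, 0, 0, 0, -0.14, 0.3], [0, 0, 0, 0, 0, -0.2, 0.3], [0, 0, 0, 0, 0, -0.26, 0.3], [0, 0, 0, 0, 0, -0.28, 0.3]]])

```text
clock: 12.3
eef_pos: [667.0, 56.0, 190.2]
tool_rot: [-3.129, 0.311, 2.974]
force: [-4.4, 1.2, 0.7]
width: 9.7
```

```bash
python3 l.py 1.57 31; python3 -c "
from cell import *;print(read_state()['torque'])
import cv2
d=get_image('scene');cv2.imwrite('pics/s9.png',cv2.resize(d['img'][110:210,360:470],None,fx=6,fy=6,interpolation=cv2.INTER_CUBIC))"
```

```text
t=12.30 tcp [667.027  56.013 190.188] goal [667.452  55.567 188.538] | shift cm [ 0.004 -0.035  0.173] rot [ 0.001 -0.003  0.041] n cmd rows 0.32823362555279684
  force [-4.424  1.249  0.674] width 9.7 q [ 0.333  0.679 -0.847  1.795  0.976  0.81   0.392]
  in deck: grasp [152.575  -0.967  32.727] rpy [ 0.003 -0.001  1.611]
[ 0.73114021  1.32304318 -0.65649815]
```

View pics/s9.png

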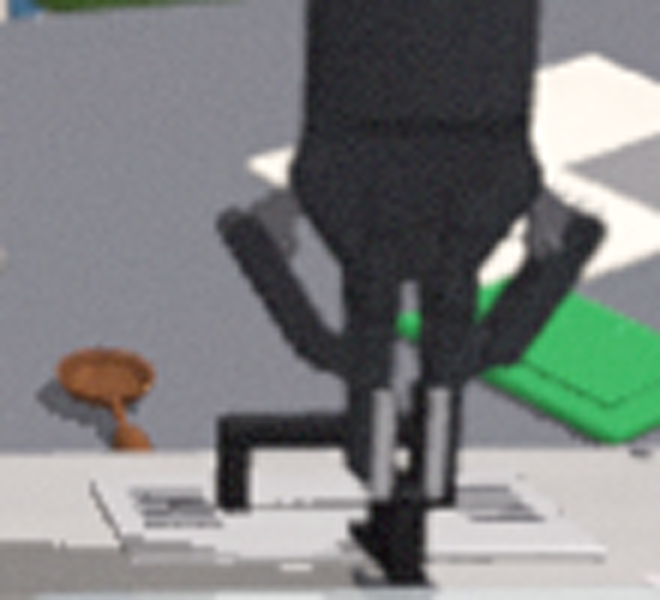

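The fin is now seen end-on, and about 0.66 N m of torque shows the latch is on its stop. I'll release and retreat.

Emit:
carry_out(series=[[[0, 0, 0, 0, 0, 0.03, 2.8], [0, 0, 0, 0, 0, 0.03, 2.8], [0, 0, 0, 0, 0, 0.03, 2.8], [0, 0, -2, 0, 0, 0.03, 2.8], [0, 0, -4, 0, 0, 0.03, 2.8]]])

```text
clock: 12.77
eef_pos: [655.8, 57.5, 228.1]
tool_rot: [-3.138, 0.312, 2.942]
force: [1.1, 0.5, 0.9]
width: 27.9
```

Emit:
carry_out(series=[[[0, 0, -3, 0, 0, 0, 2.8], [0, 0, -6, 0, 0, 0, 2.8], [-3, 0, -9, 0, 0, 0, 2.8], [-7, 0, -11, 0, 0, 0, 2.8], [-11, 0, -13, 0, 0, 0, 2.8]]])

```text
clock: 13.18
eef_pos: [715.3, 46.3, 384.9]
tool_rot: [-3.138, 0.317, 2.943]
force: [1.6, 0.2, -0.2]
width: 27.9
```

Emit:
carry_out(series=[[[-4, 0, -2, 0, 0, 0, 2.8], [-8, 0, -3, 0, 0, 0, 2.8], [-12, 0, -3, 0, 0, 0, 2.8], [-12, 0, -3, 0, 0, 0, 2.8], [-12, 0, -3, 0, 0, 0, 2.8]]])

```text
clock: 13.6
eef_pos: [819.5, 25.0, 446.2]
tool_rot: [-3.141, 0.314, 2.938]
force: [-0.7, 0.8, -0.1]
width: 27.8
```

```bash
 python3 - <<'E'
from g import *
from cell import *
for n in("top","scene"):
    d=get_image(n);np.savez(f"{n}4.npz",**d)
    o=(170,110) if n=="top" else (330,130)
    cv2.imwrite(f"pics/{n}10.png",cv2.resize(d["img"][o[1]:o[1]+100,o[0]:o[0]+140],None,fx=5.7,fy=5.7,interpolation=cv2.INTER_CUBIC))
    Q=deckR().inv().apply(cloud(d).reshape(-1,3)-DP)
    m=(Q[:,2]>20)&(Q[:,2]<43)&(abs(Q[:,0]-152)<40)&(abs(Q[:,1])<40)
    print(n,"fin",m.sum(),np.median(Q[m],0),Q[m].min(0),Q[m].max(0))
    c=np.cov(Q[m][:,:2].T);w,v=np.linalg.eigh(c);print(" axis",v[:,1])
    for a,b in((8,30),(90,112)):
        m=(abs(Q[:,2]-4)<10)&(Q[:,0]>a)&(Q[:,0]<b)&(Q[:,1]<-30)&(Q[:,1]>-80);print(" plate z x%d-%d"%(a,b),m.sum(),np.median(Q[m,2]))
s,p,Rc=state();print(s["qpos"],p,s["force"],s["clock"])
E
```

```text
return _methods._mean(a, axis=axis, dtype=dtype,
  ret = um.true_divide(
Traceback (most recent call last):
ValueError: zero-size array to reduction operation minimum which has no identity
```

View pics/top10.png

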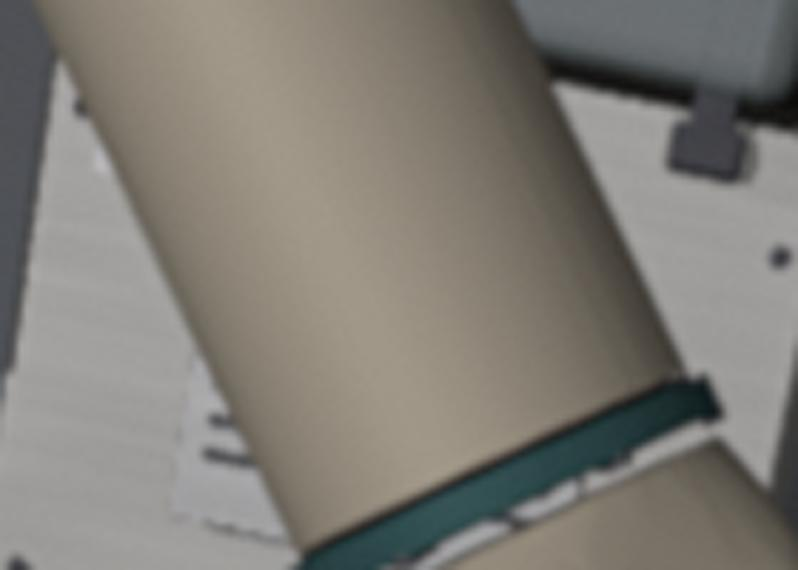

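I retreated the wrong way along the slope: safely high, but the arm hides the view. I'll move it sideways.

Emit:
carry_out(series=[[[3, -3, 0, 0, 0, 0, 2.8], [6, -6, 0, 0, 0, 0, 2.8], [9, -9, 0, 0, 0, 0, 2.8], [12, -12, 0, 0, 0, 0, 2.8], [15, -15, 0, 0, 0, 0, 2.8]]])

```text
clock: 14.07
eef_pos: [646.7, -91.0, 400.3]
tool_rot: [-3.135, 0.312, 2.944]
force: [0.5, -1.4, 0.5]
width: 28.3
```

Emit:
carry_out(series=[[[1, -4, 0, 0, 0, 0, 2.8], [2, -8, 0, 0, 0, 0, 2.8], [3, -12, 0, 0, 0, 0, 2.8], [4, -16, 0, 0, 0, 0, 2.8], [4, -20, 0, 0, 0, 0, 2.8]]])

```text
clock: 14.48
eef_pos: [569.0, -279.4, 388.9]
tool_rot: [-3.135, 0.31, 2.945]
force: [0.9, 0.3, 0.5]
width: 28.0
```

```bash
 cat > chk.py <<'E'
from g import *
from cell import *
for n in("top","scene"):
    d=get_image(n);np.savez(f"{n}4.npz",**d)
    o=(170,110) if n=="top" else (330,130)
    cv2.imwrite(f"pics/{n}10.png",cv2.resize(d["img"][o[1]:o[1]+100,o[0]:o[0]+140],None,fx=5.7,fy=5.7,interpolation=cv2.INTER_CUBIC))
    cv2.imwrite(f"pics/{n}11.png",d["img"])
    Q=deckR().inv().apply(cloud(d).reshape(-1,3)-DP)
    m=(Q[:,2]>20)&(Q[:,2]<43)&(abs(Q[:,0]-152)<40)&(abs(Q[:,1])<40)
    if m.any():
        print(n,"fin",m.sum(),np.median(Q[m],0),Q[m].min(0),Q[m].max(0))
        c=np.cov(Q[m][:,:2].T);w,v=np.linalg.eigh(c);print(" axis",v[:,1])
    for a,b in((8,30),(90,112)):
        m=(abs(Q[:,2]-4)<10)&(Q[:,0]>a)&(Q[:,0]<b)&(Q[:,1]<-30)&(Q[:,1]>-80);print(" plate z x%d-%d"%(a,b),m.sum(),np.median(Q[m,2]))
s,p,Rc=state();print(s["qpos"],p,s["force"],s["clock"])
E
python3 chk.py
```

```text
top fin 126 [152.072  -3.273  39.257] [130.169  -8.065  20.438] [173.59    5.472  42.857]
 axis [-1.     0.006]
 plate z x8-30 187 3.9162431589049107
 plate z x90-112 188 3.942972802984757
scene fin 128 [169.454  -2.955  32.75 ] [131.605  -6.15   20.293] [177.675   6.261  41.387]
 axis [-0.993 -0.116]
 plate z x8-30 31 5.285618693033431
 plate z x90-112 57 4.866323993160355
[ 1.193  0.493 -1.147  1.592  0.543  1.057  1.319] [ 568.359 -288.315  387.584] [ 0.452 -0.416 -0.651] 14.5833
```

View pics/top11.png

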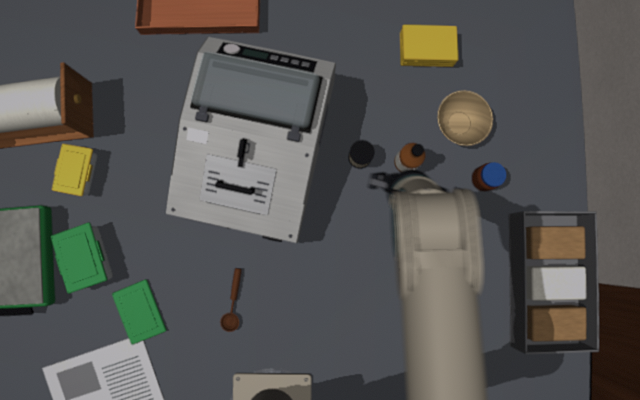

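View pics/scene10.png

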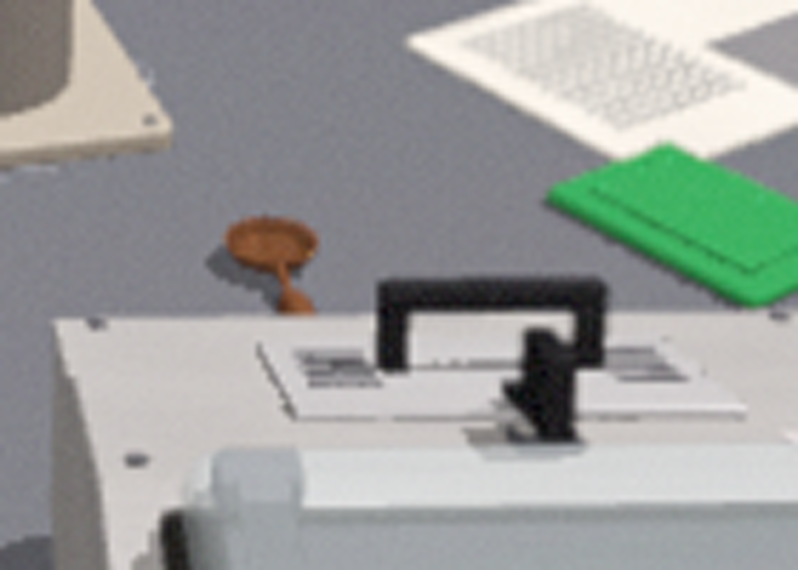

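View pics/top10.png

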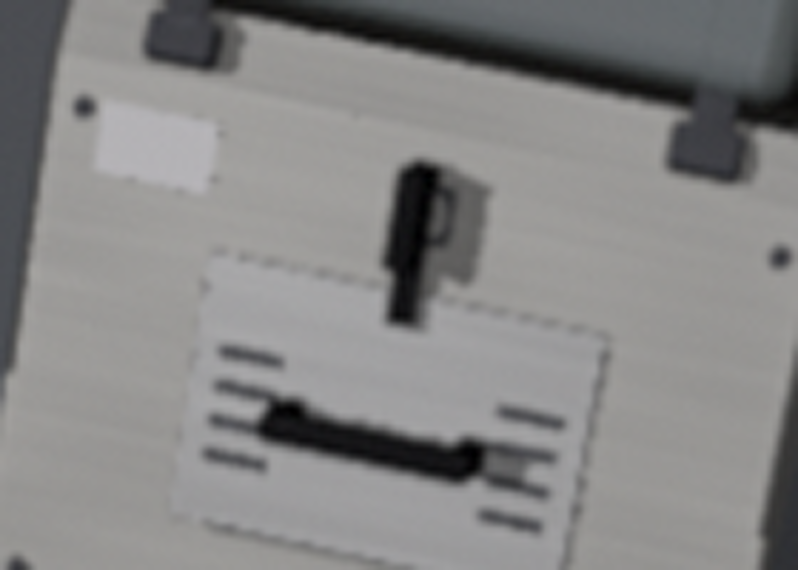

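The tongue at about (405,310) in the crop points down over the cover's top edge. The cover is flat and centred, and the bottle and filter have not moved. Letting the arm settle, then handing in.

Emit:
carry_out(series=[[[0, 0, 0, 0, 0, 0, 2.8], [0, 0, 0, 0, 0, 0, 2.8], [0, 0, 0, 0, 0, 0, 2.8]]])

```text
clock: 14.83
eef_pos: [573.4, -276.6, 390.3]
tool_rot: [-3.138, 0.314, 2.946]
force: [-0.8, -0.1, -0.6]
width: 28.1
```

```bash
python3 -c "
from cell import *
print(finish_job())"
```

```text
the job is handed in; nothing more can be done
None
```

I hooked the cover under the ledge, swung it down at about 0.3 rad/s while gripping it throughout, and released it only once it lay flat. I then turned the wing latch to its stop. The job was handed in at about 14.8 s and reported no verdict.

**Cover:** In the top camera's depth map the plate's top face is 3.9 mm above the deck at both ends, which fits a 4 mm plate lying flat. It looks centred on the opening. The last lip estimate before release was about 11 mm past the ledge, taken from the arm pose and assuming a perfect grasp; the lip itself was out of sight.

**Latch:** The fin runs along the slope within 0.01 rad in the top view, with the tongue over the cover's top edge. I felt about 0.66 N m against the stop.

**Other items:** The oil bottle and old filter look unmoved in the final picture; I did not measure them. The arm was well clear with no contact force.

**Disagreements in the checks:**
- **Scene camera:** it reads heights about 1 mm higher than the top camera, with the bare deck off by the same amount. It also puts the fin about 0.12 rad off, but it sees the fin only partly, end-on.
- **Ledge position:** the ledge appeared 1–2 mm further up the slope than my fit, which was within the play.
- **Retreat:** my first retreat from the latch went up-slope by mistake, high and clear of everything, and I corrected it with a sideways move.

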